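# Make up two lock-fitting jobs at the locksmith's bench

### The arm

A 6-joint arm with a two-finger parallel gripper is mounted at the origin on the work surface. World frame = base frame: x ahead of the robot, y to its left, z up, the work surface at z = 0. Lengths are in m, angles in rad, forces in N, time in s.
With the tool pointing down it reaches from about 0.3 to 1 m from the base axis. Payload 5.1 kg.
Tool frame: the origin (TCP) lies midway between the tips of the shut fingers; the grasp point (between the pads) lies r.tcp_to_grasp behind it (r.tcp_to_grasp is the distance from the TCP to the grasp point, in m); z points along the fingers, y is the line along which they close (so a half turn about z gives the same grasp; the last joint's range is limited). The gripper opens to 95 mm and grips with 3 to 60 N. Pads are 20 mm wide; open, the fingers measure 119 mm over their backs; the gripper's body (75 mm by 180 mm) begins 59 mm behind the grasp point.
Start: joints at [-1.406, 0.124, 1.65, -0, 1.367, -0.083], TCP at [0.159, -0.63, 0.215] pointing down, gripper open.
Joint ranges: [-2.61, 2.61], [-1.02, 2.33], [0.03, 2.71], [-1.35, 4.49], [0.32, 2.68], [-2.91, 2.91]. Speed limits (rad/s): [2.57, 2.57, 3.14, 3.14, 3.14, 3.14].

### API

Orientations are given as [roll, pitch, yaw] about the fixed x, y, z axes, in that order (R = Rz(yaw) Ry(pitch) Rx(roll)).
In Python, from cell import r gives the robot as it stands.
- The arm moves only by the tool drive_tool, never from a script. Its argument "increments" is a list of rows, each an object with "translation": the shift along the tool's x, y, z in cm, a list of three; "rot": the turn, a rotation vector about the tool's x, y, z in rad, a list of three; "gripper": the finger opening in cm, from 0 to 9.51. In form: [{"translation": [dx, dy, dz], "rot": [wx, wy, wz], "gripper": gripper}, ...]. A call has 1 to 12 rows; each row shifts and turns the commanded pose from where the row before left it, along the tool's axes as they then stand; what a row does not reach is not made up. A row lasts 1/12 s, in which the tool goes at most 41.7 mm and 7.16 degrees, less where a joint would pass 70% of its speed; a pose out of reach is approached as far as the arm can. A call is refused whole if a number of a shift passes 4.17 or a number of a turn 0.125, either way. A call with a gripper value outside its range is refused whole. The fingers move at their own pace and stop on an object; the grip force is fixed at half the most. Time passes only in rows, so rows that do not move let the fingers close. It gives the time, the measured TCP pose, the force, the opening and the grip force at its end, in the units of the state.
- r.get_state(): the state, without advancing time (a new reading comes with each control period).
- r.grab_frame(name): name is "side" or "top" or "wrist"; returns (picture, depth): 420x560x3 uint8, red, green, blue; 420x560 float32, m along the optical axis (not along the pixel's ray), 0 where there is no reading.
- r.camera_model(name): a dict with "vertical_fov" (degrees; the focal length in pixels is half the picture's height over the tangent of half this angle, whatever the lens; pixels are square), "cx", "cy" (the principal point, pixels), "k1" (the pictures are not rectified: a ray, as slopes to the right and down, at radius r is drawn at 1 + k1 r^2 times it, then the intrinsics apply), "eye" and "orientation" of the camera in the world. Camera axes: x right, y down, z forward; pixel columns grow to the right and rows downward; lengths in m; the calibration is good to about 2 mm. A picture is of the moment at which its call begins: read the wrist's pose just before it. camera_model takes no time and is no camera call; for the wrist camera it gives the pose at the moment of the call.
- r.job_done(): hands the job in; it is judged then, once.
The state is a dict: "clock": time; "joints": joint angles; "qd": joint speeds; "effort": joint torques, N m; "eef_pos": TCP position; "orientation": TCP orientation; "ft_force": force on the tool from outside, world axes, zero at the start; "wrist_torque": the same for the moment, N m; "grip_width": finger opening in m; "gripper_force": force on a finger pad.
Only numpy, scipy, OpenCV 4.12 (cv2) and the standard library are available. Lean on these libraries where they do the work, as an engineer would, in place of code of your own. Each camera call takes 0.05 s, during which the arm holds its last target. There are 200 camera calls.

### The job

Make up two fitting jobs from the stock on the green mat. The front-door job, in the blue tray, gets the brass lock cylinder (lying down) and the brass door knob (standing on its base) side by side in the large bay, with the red-headed key in the small bay; the shed job, in the yellow tray, gets the brass padlock in the large bay and the black-headed key in the small bay, both lying flat. Set everything down on the tray floor without dropping it, and leave the silver cylinder, the black padlock and the brush where they lie.

Things in the scene. Friction and masses are not known exactly. Their poses are not given: they have to be found in the camera images.
- tray_blue: Blue job tray, fixed, open on top, 262 (its x) x 150 mm (its y), 32 high, walls 4, floor top 4 mm above the origin (centre of underside). A 28 mm high cross wall divides it: small bay at the -x end (end with paper label), inside x -127 to -47, y -71 to 71 mm; large bay at the +x end, inside x -43 to 127, y -71 to 71 mm. Left or right of the mat, its x within 0.2 rad of world x.
- tray_yellow: Yellow job tray, fixed, open on top, 262 (its x) x 150 mm (its y), 32 high, walls 4, floor top 4 mm above the origin (centre of underside). A 28 mm high cross wall divides it: small bay at the -x end (end with paper label), inside x -127 to -47, y -71 to 71 mm; large bay at the +x end, inside x -43 to 127, y -71 to 71 mm. Left or right of the mat, its x within 0.2 rad of world x.
- cylinder_brass: Brass-coloured door lock cylinder (17 mm round barrel joined to a 10 mm thick web) lying on its side on the 3 mm thick green mat: 66 mm long (its x), 33 mm across (its y, rounded sides, barrel at -y), 17 mm high. Origin: underside, centre of the 66 x 33 mm footprint, on the mat. About 0.16 kg; grip across the 33 mm, fingertips within 3 mm of the mat; may roll 10 degrees in the grip.
- door_knob: Brass door knob standing on its round base on the green mat: base 56 mm diameter, neck 24 mm, knob 48 mm diameter and widest 36 to 44 mm above the base, 57 mm tall in all; round, so any grip direction. Origin: centre of its underside, on the 3 mm thick mat; z up. About 0.25 kg.
- padlock_brass: Brass padlock lying flat on the 3 mm thick green mat: body 45 mm wide (its y) by 38 mm (its x) by 18 mm thick; a steel shackle sticks out along +x to 43 mm from the origin. Origin: centre of the body's underside, on the mat. About 0.22 kg; grip the body across its 45 mm.
- key_red: Red-headed key lying flat on the 3 mm thick green mat: plastic head 28 mm (its x) by 26 mm wide (its y) by 9 mm thick; a steel blade 8 mm wide sticks out along +x to 46 mm from the origin. Origin: underside of the head, below its centre, on the mat. About 18 g; grip the head across its 26 mm.
- key_black: Black-headed key lying flat on the 3 mm thick green mat: plastic head 28 mm (its x) by 26 mm wide (its y) by 9 mm thick; a steel blade 8 mm wide sticks out along +x to 46 mm from the origin. Origin: underside of the head, below its centre, on the mat. About 18 g; grip the head across its 26 mm.
- cylinder_nickel: Stock that stays: silver-coloured (nickel) door lock cylinder, of the same shape and size as the brass one, lying on the mat, origin and axes alike.
- padlock_black: Stock that stays: black padlock with two thin steel bands, of the same shape and size as the brass one, lying on the mat, origin and axes alike.
- brush: Not stock: a hand brush about 200 mm long lying on the bench beyond the far edge of the mat; it stays.

How it is judged:
At the end, for the whole second after the job is handed in: All five at rest on tray floors: brass cylinder (lying, 0.2 rad) and knob (upright, 0.12 rad) in the blue large bay, red key flat (0.2 rad) in the blue small bay, brass padlock flat (0.2 rad) in the yellow large bay, black key flat (0.2 rad) in the yellow small bay; origins inside the bays (x of cylinder_brass in the frame of tray_blue between -0.043 and 0.127 m and y of cylinder_brass in the frame of tray_blue between -0.071 and 0.071 m and z of cylinder_brass in the frame of tray_blue between -0.005 and 0.027 m and linear speed of each of cylinder_brass, door_knob, key_red, padlock_brass, key_black below 0.02 m/s and angular speed of each of cylinder_brass, door_knob, key_red, padlock_brass, key_black below 0.2 rad/s and angle between cylinder_brass's own x axis and vertical between 1.37 and 1.77 rad and x of door_knob in the frame of tray_blue between -0.043 and 0.127 m and y of door_knob in the frame of tray_blue between -0.071 and 0.071 m and z of door_knob in the frame of tray_blue between -0.005 and 0.01 m and angle between door_knob's own z axis and vertical below 0.12 rad and x of key_red in the frame of tray_blue between -0.127 and -0.047 m and y of key_red in the frame of tray_blue between -0.071 and 0.071 m and z of key_red in the frame of tray_blue between -0.005 and 0.018 m and (angle between key_red's own z axis and vertical below 0.2 rad or angle between key_red's own z axis and vertical above 2.94 rad) and x of padlock_brass in the frame of tray_yellow between -0.043 and 0.127 m and y of padlock_brass in the frame of tray_yellow between -0.071 and 0.071 m and z of padlock_brass in the frame of tray_yellow between -0.005 and 0.027 m and (angle between padlock_brass's own z axis and vertical below 0.2 rad or angle between padlock_brass's own z axis and vertical above 2.94 rad) and x of key_black in the frame of tray_yellow between -0.127 and -0.047 m and y of key_black in the frame of tray_yellow between -0.071 and 0.071 m and z of key_black in the frame of tray_yellow between -0.005 and 0.018 m and (angle between key_black's own z axis and vertical below 0.2 rad or angle between key_black's own z axis and vertical above 2.94 rad)); the robot touches nothing.
It fails at once if a part is dropped: it falls freely faster than 0.7 m/s (about 25 mm) ((linear speed of cylinder_brass above 0.7 m/s and contact force between the fingers and cylinder_brass below 0.05 N) or (linear speed of door_knob above 0.7 m/s and contact force between the fingers and door_knob below 0.05 N) or (linear speed of key_red above 0.7 m/s and contact force between the fingers and key_red below 0.05 N) or (linear speed of padlock_brass above 0.7 m/s and contact force between the fingers and padlock_brass below 0.05 N) or (linear speed of key_black above 0.7 m/s and contact force between the fingers and key_black below 0.05 N)).
It fails at once if the silver cylinder is shifted by more than 25 mm (distance of cylinder_nickel from where it was at the start of the episode above 0.025 m).
It fails at once if the black padlock is shifted by more than 25 mm (distance of padlock_black from where it was at the start of the episode above 0.025 m).
It fails at once if the brush is shifted by more than 25 mm (distance of brush from where it was at the start of the episode above 0.025 m).
It also fails if it takes over 120 s, if anything falls off the work surface, if the arm or the gripper's body presses on something with over 40 N, if the wrist force passes 120 N, or if a joint passes its speed limit or range.

## Working session

There is one attempt and no reset: what is moved stays moved. The work goes in short steps, Python scripts to look and compute and a tool call to move; the robot and the scene stay as the last step left them, time stands still between calls to the robot, and variables do not carry over. Pictures are saved under pics/ and viewed, at most 14 in all, crops included, and the job is handed in when it is done.

Besides the shell and the picture viewer there is one more tool, called after ">>>" as name(argument=value, ...) on one line, values as JSON. drive_tool: Moves the arm, as the interface text tells. Its arguments: {"type":"object","properties":{"increments":{"type":"array","items":{"type":"object","properties":{"translation":{"type":"array","items":{"type":"number"}},"rot":{"type":"array","items":{"type":"number"}},"gripper":{"type":"number"}}}}},"required":["increments"]}

```bash
mkdir -p pics; ls; cat > h.py <<'E'
import numpy as np, cv2
from cell import r
from scipy.spatial.transform import Rotation as Ro
def rot(o):
    o=np.asarray(o,float)
    return o if o.shape==(3,3) else Ro.from_euler('xyz',o).as_matrix()
def cast(m,uv,z):
    "pixels -> world points on plane z"
    f=210/np.tan(np.radians(m['vertical_fov'])/2)
    K=np.array([[f,0,m['cx']],[0,f,m['cy']],[0,0,1]])
    p=cv2.undistortPoints(np.asarray(uv,float).reshape(-1,1,2),K,np.array([m['k1'],0,0,0,0.]))[:,0]
    d=np.c_[p,np.ones(len(p))]@rot(m['orientation']).T
    e=np.asarray(m['eye'])
    return e+d*((z-e[2])/d[:,2])[:,None]
def snap(name,fn):
    m=r.camera_model(name); im,d=r.grab_frame(name)
    cv2.imwrite(f'pics/{fn}.png',im[:,:,::-1]); np.savez(f'pics/{fn}.npz',im=im,d=d,**{k:np.array(v) for k,v in m.items()})
    return m,im,d
E
python3 -c "
from h import *
for n in('top','side'):
    m,im,d=snap(n,n+'0'); print(m)
print(r.tcp_to_grasp, r.get_state())"
```

```text
pics
{'vertical_fov': 52.24466966172077, 'cx': 273.738118382082, 'cy': 218.31852128864602, 'k1': -0.065765366933398, 'eye': array([0.42863998, 0.00185263, 0.94504353]), 'orientation': array([-2.9569321 , -0.01250433, -1.57857204])}
{'vertical_fov': 49.87226963315673, 'cx': 273.05696147432207, 'cy': 209.47936795745971, 'k1': -0.10153015118180084, 'eye': array([0.16218537, 0.50531243, 0.73649699]), 'orientation': array([-2.37794165,  0.02040334, -2.46768806])}
0.0188 {'clock': 0.1, 'joints': array([-1.40561190e+00,  1.24413979e-01,  1.65151408e+00, -1.76272645e-05,
        1.36745850e+00, -8.26086364e-02]), 'qd': array([-0.00133513, -0.00214224, -0.00442283,  0.00094312, -0.00070205,
       -0.00031394]), 'effort': array([ 7.20522803e-04, -4.18881440e+01, -3.61094928e+01,  7.76256504e-02,
        4.61895776e-02, -7.23361791e-05]), 'eef_pos': array([ 0.15929135, -0.62960196,  0.21354053]), 'orientation': array([-3.13980345e+00, -1.30824046e-04,  2.47796520e-01]), 'ft_force': array([0.06037899, 0.25071554, 0.0799912 ]), 'wrist_torque': array([0.04718447, 0.00077621, 0.03859015]), 'gripper_force': 0.0, 'grip_width': 0.09493917863012555}
```

View pics/top0.png

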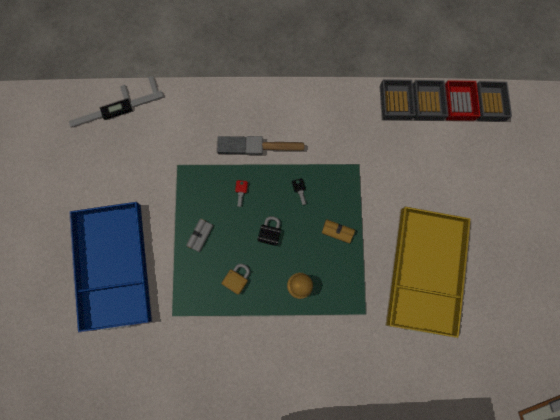

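View pics/side0.png

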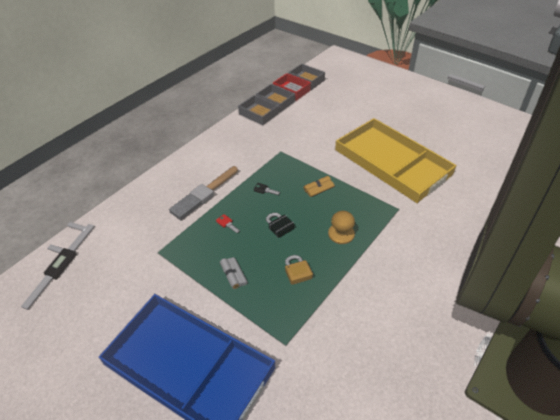

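The top view shows blue tray at (110,265), yellow at (430,270), small bays towards the robot. Brass padlock (236,280), knob (300,286), brass cylinder (339,231), red key (241,190), black key (299,187), silver cylinder (200,235), black padlock (270,232). The side view agrees.

```bash
cat >> h.py <<'E'
def load(fn):
    z=np.load(f'pics/{fn}.npz'); return {k:z[k] for k in z.files if k not in('im','d')},z['im'],z['d']
def rect(m,mask,z,amin):
    "world min-area rect of each blob of mask at plane height z"
    out=[]
    for c in cv2.findContours(mask.astype(np.uint8),cv2.RETR_EXTERNAL,cv2.CHAIN_APPROX_NONE)[0]:
        if cv2.contourArea(c)<amin: continue
        w=cast(m,c[:,0],z)[:,:2]
        (cx,cy),(a,b),t=cv2.minAreaRect((w*1000).astype(np.float32))
        if a<b: a,b,t=b,a,t+90
        u,v=c[:,0].mean(0)
        out.append(dict(px=(int(u),int(v)),c=np.round([cx,cy],1),wl=(round(a,1),round(b,1)),ang=round((t+90)%180-90,1)))
    return out
E
python3 - <<'E'
from h import *
m,im,d=load('top0')
hsv=cv2.cvtColor(im,cv2.COLOR_RGB2HSV); H,S,V=[hsv[...,i].astype(int) for i in range(3)]
for n,mk in(('blue',(abs(H-110)<12)&(S>140)),('yellow',(abs(H-25)<6)&(S>150)&(np.arange(560)>380))):
    mk=cv2.morphologyEx(mk.astype(np.uint8),cv2.MORPH_CLOSE,np.ones((7,7)))
    print(n,rect(m,mk,.032,2000))
g=((abs(H-75)<25)&(S>70)).astype(np.uint8)
c=max(cv2.findContours(g,0,1)[0],key=cv2.contourArea)
print('mat',rect(m,g,.003,5000))
hull=np.zeros_like(g); cv2.fillPoly(hull,[cv2.convexHull(c)],1); hull=cv2.erode(hull,np.ones((5,5)))
for b in rect(m,hull&(1-g),.012,40):
    print(b,hsv[b['px'][1],b['px'][0]], 'depthz',cast(m,[b['px']],.01)[0].round(3))
mw,iw,_=snap('wrist','w0'); print(mw)
E
```

```text
blue [{'px': (109, 267), 'c': array([499.6, 341.9]), 'wl': (259.0, 154.6), 'ang': 7.9}]
yellow [{'px': (428, 272), 'c': array([ 483.9, -344.9]), 'wl': (259.1, 155.7), 'ang': -10.6}]
mat [{'px': (268, 240), 'c': array([561.4,   0.6]), 'wl': (416.7, 336.3), 'ang': 89.9}]
{'px': (299, 285), 'c': array([455.6, -66.2]), 'wl': (57.6, 56.6), 'ang': 44.3} [ 19 165 127] depthz [ 0.456 -0.065  0.01 ]
{'px': (236, 278), 'c': array([473.9,  68.1]), 'wl': (64.8, 51.7), 'ang': -33.5} [ 19 163 114] depthz [0.472 0.072 0.01 ]
{'px': (337, 230), 'c': array([ 573.5, -153.1]), 'wl': (72.6, 36.6), 'ang': 69.7} [23 43 48] depthz [ 0.576 -0.151  0.01 ]
{'px': (199, 235), 'c': array([567.1, 152.5]), 'wl': (71.9, 39.7), 'ang': -24.5} [170  19  40] depthz [0.567 0.154 0.01 ]
{'px': (269, 230), 'c': array([578.2,  -1.8]), 'wl': (62.6, 47.4), 'ang': -11.8} [10 48 16] depthz [ 0.577 -0.001  0.01 ]
{'px': (299, 189), 'c': array([663. , -68.5]), 'wl': (59.5, 25.3), 'ang': 9.8} [ 0 33 23] depthz [ 0.67  -0.069  0.01 ]
{'px': (240, 191), 'c': array([661.7,  63.2]), 'wl': (62.3, 31.2), 'ang': -7.3} [  0 172 113] depthz [0.666 0.064 0.01 ]
{'vertical_fov': 70.98510233901938, 'cx': 281.4416485108261, 'cy': 211.54280459741423, 'k1': 0.008461885827488067, 'eye': array([ 0.23267197, -0.61133299,  0.38473393]), 'orientation': array([ 2.86684335e+00,  2.24422692e-03, -1.32203869e+00])}
```

```bash
python3 - <<'E'
from h import *
m,im,d=load('top0')
c=im[160:320,165:370]; cv2.imwrite('pics/c0.png',cv2.resize(c,None,fx=3.6,fy=3.6,interpolation=cv2.INTER_CUBIC)[:,:,::-1])
E
```

```text
(no output)
```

View pics/c0.png

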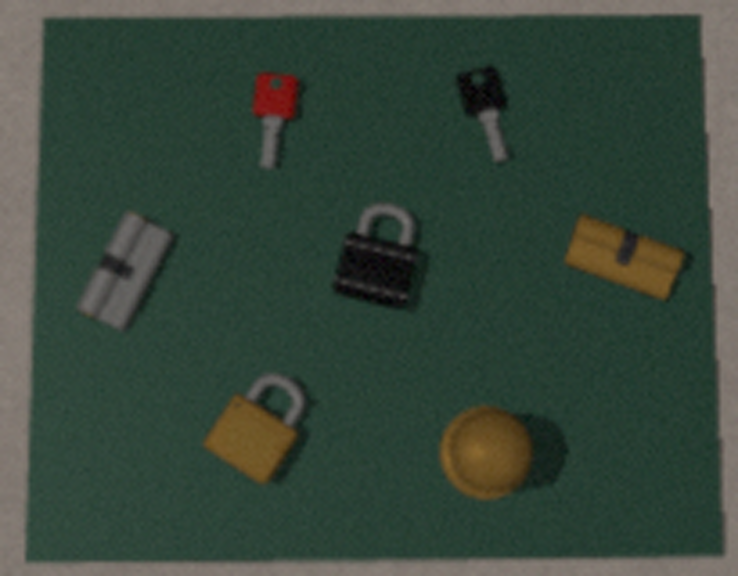

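Crop: both keys' blades point towards the robot; the brass padlock's shackle points away and right (about −33°); the brass cylinder's long axis is at about 70°. Sizes match. I start with the brass cylinder.

```bash
cat >> h.py <<'E'
def go(x,y,z,yawdeg):
    "print turn, then shift (cm, in the turned tool frame) to the pose"
    s=r.get_state(); R=rot(s['orientation']); p=np.array(s['eef_pos'])
    T=Ro.from_euler('xyz',[np.pi,0,np.radians(yawdeg)]).as_matrix()
    print('rot',Ro.from_matrix(R.T@T).as_rotvec().round(4),'trans cm',(T.T@(np.array([x,y,z])-p)*100).round(2),
      'at',(p*1000).round(1),'yaw',round(np.degrees(s['orientation'][2]),2),'F',np.round(s['ft_force'],1),'w',round(s['grip_width']*1000,1),'gf',round(float(s['gripper_force']),1),'t',round(s['clock'],2),'q6',round(s['joints'][5],2))
E
python3 -c "
from h import *
go(.53,-.16,.2,70)"
```

```text
rot [-1.500e-03 -9.000e-04 -9.739e-01] trans cm [56.81 18.77  1.36] at [ 159.3 -629.7  213.6] yaw 14.2 F [-0.4  0.3  0.3] w 95.0 gf 0.0 t 0.15 q6 -0.08
```

>>> drive_tool(increments=[{"rot": [0,0,-0.122]},{"rot": [0,0,-0.122]},{"rot": [0,0,-0.122]},{"rot": [0,0,-0.122]},{"rot": [0,0,-0.122]},{"rot": [0,0,-0.122]},{"rot": [0,0,-0.122]},{"rot": [0,0,-0.12]}])

```text
schema error: expected keys translation, rot, gripper
```

>>> drive_tool(increments=[{"translation": [3.5,1.2,0.1]},{"translation": [3.5,1.2,0.1]},{"translation": [3.5,1.2,0.1]},{"translation": [3.5,1.2,0.1]},{"translation": [3.5,1.2,0.1]},{"translation": [3.5,1.2,0.1]},{"translation": [3.5,1.2,0.1]},{"translation": [3.5,1.2,0.1]},{"translation": [3.5,1.2,0.1]},{"translation": [3.5,1.2,0.1]},{"translation": [3.5,1.2,0.1]},{"translation": [3.5,1.2,0.1]}])

```text
schema error: expected keys translation, rot, gripper
```

>>> drive_tool(increments=[{"translation": [3.5,1.2,0.1]},{"translation": [3.5,1.2,0.1]},{"translation": [3.5,1.0,0.1]},{"translation": [3.5,1.0,0.1]},{"translation": [0,0,0]}])

```text
schema error: expected keys translation, rot, gripper
```

```bash
python3 - <<'E'
from h import *
go(.53,-.16,.2,70)
m,im,d=snap('wrist','w1')
E
```

```text
rot [-1.500e-03 -9.000e-04 -9.739e-01] trans cm [56.81 18.77  1.36] at [ 159.3 -629.7  213.6] yaw 14.2 F [-0.4  0.3  0.3] w 95.0 gf 0.0 t 0.15 q6 -0.08
```

View pics/w1.png

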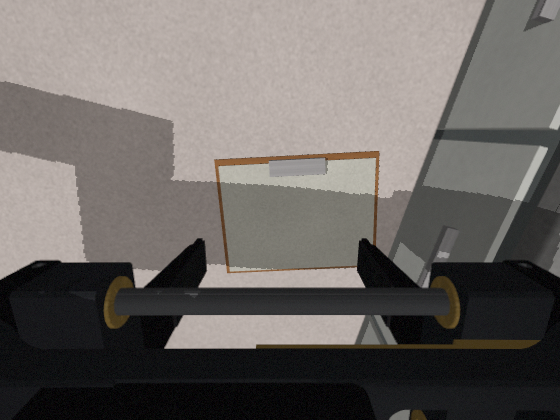

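>>> drive_tool(increments=[{"translation": [0,0,0],"rot": [0,0,-0.122],"gripper": 9.5},{"translation": [0,0,0],"rot": [0,0,-0.122],"gripper": 9.5},{"translation": [0,0,0],"rot": [0,0,-0.122],"gripper": 9.5},{"translation": [0,0,0],"rot": [0,0,-0.122],"gripper": 9.5},{"translation": [0,0,0],"rot": [0,0,-0.122],"gripper": 9.5},{"translation": [0,0,0],"rot": [0,0,-0.122],"gripper": 9.5},{"translation": [0,0,0],"rot": [0,0,-0.122],"gripper": 9.5},{"translation": [0,0,0],"rot": [0,0,-0.12],"gripper": 9.5}])

```text
clock: 0.87
eef_pos: [0.1594, -0.6299, 0.2143]
orientation: [-3.141, -0.001, 1.228]
ft_force: [0.2, -0.3, 0.9]
grip_width: 0.0954
gripper_force: 0.0
```

```bash
python3 - <<'E'
from h import *
go(.533,-.266,.2,70)
E
```

```text
rot [-0.0003 -0.0006  0.0061] trans cm [46.98 22.66  1.43] at [ 159.4 -629.9  214.3] yaw 70.35 F [ 0.2 -0.3  0.9] w 95.4 gf 0.0 t 0.87 q6 -1.06
```

>>> drive_tool(increments=[{"translation": [3.6,1.75,0.1],"rot": [0,0,0],"gripper": 9.5},{"translation": [3.6,1.75,0.1],"rot": [0,0,0],"gripper": 9.5},{"translation": [3.6,1.75,0.1],"rot": [0,0,0],"gripper": 9.5},{"translation": [3.6,1.75,0.1],"rot": [0,0,0],"gripper": 9.5},{"translation": [3.6,1.75,0.1],"rot": [0,0,0],"gripper": 9.5},{"translation": [3.6,1.75,0.1],"rot": [0,0,0],"gripper": 9.5},{"translation": [3.6,1.75,0.1],"rot": [0,0,0],"gripper": 9.5},{"translation": [3.6,1.75,0.1],"rot": [0,0,0],"gripper": 9.5},{"translation": [3.6,1.75,0.1],"rot": [0,0,0],"gripper": 9.5},{"translation": [3.6,1.75,0.1],"rot": [0,0,0],"gripper": 9.5},{"translation": [3.6,1.75,0.1],"rot": [0,0,0],"gripper": 9.5},{"translation": [3.6,1.75,0.1],"rot": [0,0,0],"gripper": 9.5}])

```text
clock: 1.87
eef_pos: [0.5055, -0.2943, 0.2026]
orientation: [3.141, 0.0, 1.222]
ft_force: [0.3, -0.8, 0.1]
grip_width: 0.0948
gripper_force: 0.0
```

>>> drive_tool(increments=[{"translation": [3.6,1.7,0.1],"rot": [0,0,0],"gripper": 9.5},{"translation": [0,0,0],"rot": [0,0,0],"gripper": 9.5},{"translation": [0,0,0],"rot": [0,0,0],"gripper": 9.5}])

```text
clock: 2.12
eef_pos: [0.5337, -0.2663, 0.2012]
orientation: [-3.141, 0.0, 1.226]
ft_force: [-0.8, 0.3, 0.5]
grip_width: 0.0947
gripper_force: 0.0
```

```bash
python3 - <<'E'
from h import *
go(.533,-.266,.2,70)
m,im,d=snap('wrist','w2')
E
```

```text
rot [-0.0009  0.0001  0.0039] trans cm [ 0.   -0.07  0.12] at [ 533.7 -266.3  201.2] yaw 70.23 F [-0.8  0.3  0.5] w 94.7 gf 0.0 t 2.12 q6 -0.21
```

View pics/w2.png

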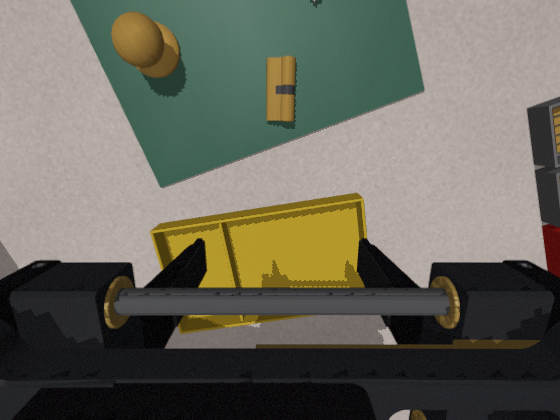

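The wrist view shows the brass cylinder at (281,90), the knob at (145,45) and the yellow tray underneath at (260,260).

```bash
cat >> h.py <<'E'
def pts(m,d):
    "world point per pixel from depth"
    f=210/np.tan(np.radians(m['vertical_fov'])/2); K=np.array([[f,0,m['cx']],[0,f,m['cy']],[0,0,1]])
    v,u=np.mgrid[0:420,0:560]; p=cv2.undistortPoints(np.stack([u,v],-1).reshape(-1,1,2).astype(float),K,np.array([float(m['k1']),0,0,0,0]))[:,0]
    P=np.c_[p,np.ones(len(p))]*d.reshape(-1,1)
    return (P@rot(m['orientation']).T+np.asarray(m['eye'])).reshape(420,560,3)
def blobs(m,im,d,mask,zlo,zhi,amin=60):
    P=pts(m,d); k=(mask&(d>0)&(P[...,2]>zlo)&(P[...,2]<zhi)).astype(np.uint8)
    n,l,st,_=cv2.connectedComponentsWithStats(k)
    for i in range(1,n):
        if st[i,4]<amin: continue
        q=P[l==i]; (cx,cy),(a,b),t=cv2.minAreaRect((q[:,:2]*1000).astype(np.float32))
        if a<b: a,b,t=b,a,t+90
        print('px',st[i,:2]+st[i,2:4]//2,'c',round(cx,1),round(cy,1),'size',round(a,1),round(b,1),'ang',round((t+90)%180-90,1),'z95',np.percentile(q[:,2],95).round(4),'mean',(q[:,:2].mean(0)*1000).round(1))
def hsvm(im):
    h=cv2.cvtColor(im,cv2.COLOR_RGB2HSV).astype(int); return h[...,0],h[...,1],h[...,2]
E
python3 - <<'E'
from h import *
m,im,d=load('w2'); H,S,V=hsvm(im); P=pts(m,d)
brass=(abs(H-20)<8)&(S>90)&(V>50)
print('z mat',np.median(P[20:100,200:250,2]),'table',np.median(P[150:180,450:500,2]))
b=((abs(H-20)<8)&(S>90)&(V>50))|(V<70)
up=(np.arange(420)<180)[:,None]
print('color'); print(*rect(m,(brass&up&(np.arange(560)>240)&(np.arange(560)<320)).astype(np.uint8),.0115,100))
blobs(m,im,d,up&(np.arange(560)<320),.006,.03)
blobs(m,im,d,up&(np.arange(560)<240),.03,.08)
E
```

```text
z mat 0.00420266208237266 table 0.001073047121211257
color
{'px': (280, 88), 'c': array([ 572. , -153.6]), 'wl': (68.9, 32.2), 'ang': 68.3}
px [158  50] c 458.5 -76.0 size 58.1 38.1 ang 39.1 z95 0.0142 mean [462.6 -78.6]
px [280  89] c 571.8 -154.0 size 67.9 33.8 ang 66.7 z95 0.0215 mean [ 571.6 -154. ]
px [137  40] c 454.4 -69.0 size 47.0 43.3 ang 47.8 z95 0.0617 mean [456.6 -71.3]
```

```bash
python3 - <<'E'
from h import *
go(.5719,-.1539,.005,68)
E
```

```text
rot [-0.0009  0.0003  0.0367] trans cm [11.99 -0.63 19.62] at [ 532.8 -267.4  201.2] yaw 70.11 F [-0.  -0.1 -0.5] w 94.8 gf 0.0 t 2.17 q6 -0.21
```

>>> drive_tool(increments=[{"translation": [0,0,0],"rot": [0,0,0.037],"gripper": 6},{"translation": [3,-0.16,1],"rot": [0,0,0],"gripper": 6},{"translation": [3,-0.16,2],"rot": [0,0,0],"gripper": 6},{"translation": [3,-0.16,2],"rot": [0,0,0],"gripper": 6},{"translation": [3,-0.16,2],"rot": [0,0,0],"gripper": 6},{"translation": [0,0,3],"rot": [0,0,0],"gripper": 6},{"translation": [0,0,3],"rot": [0,0,0],"gripper": 6},{"translation": [0,0,3],"rot": [0,0,0],"gripper": 6},{"translation": [0,0,0],"rot": [0,0,0],"gripper": 6},{"translation": [0,0,0],"rot": [0,0,0],"gripper": 6}])

```text
clock: 3.0
eef_pos: [0.5698, -0.1551, 0.04]
orientation: [-3.137, 0.0, 1.183]
ft_force: [-0.4, -0.4, 0.0]
grip_width: 0.0597
gripper_force: 0.0
```

```bash
python3 - <<'E'
from h import *
go(.5719,-.1539,.005,68)
E
```

```text
rot [-0.0045  0.0003 -0.0039] trans cm [0.19 0.15 3.5 ] at [ 569.8 -155.1   40. ] yaw 67.77 F [-0.4 -0.4  0. ] w 59.7 gf 0.0 t 3.0 q6 0.03
```

>>> drive_tool(increments=[{"translation": [0.2,0.15,1.5],"rot": [0,0,0],"gripper": 6},{"translation": [0,0,1],"rot": [0,0,0],"gripper": 6},{"translation": [0,0,0.6],"rot": [0,0,0],"gripper": 6},{"translation": [0,0,0.4],"rot": [0,0,0],"gripper": 6},{"translation": [0,0,0],"rot": [0,0,0],"gripper": 6}])

```text
clock: 3.42
eef_pos: [0.5739, -0.1533, 0.0066]
orientation: [-3.141, 0.0, 1.184]
ft_force: [0.5, -0.0, -0.2]
grip_width: 0.0599
gripper_force: 0.0
```

>>> drive_tool(increments=[{"translation": [0,0,0],"rot": [0,0,0],"gripper": 2},{"translation": [0,0,0],"rot": [0,0,0],"gripper": 2},{"translation": [0,0,0],"rot": [0,0,0],"gripper": 2},{"translation": [0,0,0],"rot": [0,0,0],"gripper": 2},{"translation": [0,0,0],"rot": [0,0,0],"gripper": 2},{"translation": [0,0,0],"rot": [0,0,0],"gripper": 2}])

```text
clock: 3.92
eef_pos: [0.5742, -0.1531, 0.007]
orientation: [3.142, -0.0, 1.185]
ft_force: [-0.3, 0.3, 1.6]
grip_width: 0.0316
gripper_force: 30.0
```

>>> drive_tool(increments=[{"translation": [0,0,0],"rot": [0,0,0],"gripper": 5},{"translation": [0,0,0],"rot": [0,0,0],"gripper": 5},{"translation": [0,0,0.25],"rot": [0,0,0],"gripper": 5},{"translation": [0,0,0],"rot": [0,0,0],"gripper": 2},{"translation": [0,0,0],"rot": [0,0,0],"gripper": 2},{"translation": [0,0,0],"rot": [0,0,0],"gripper": 2},{"translation": [0,0,0],"rot": [0,0,0],"gripper": 2},{"translation": [0,0,0],"rot": [0,0,0],"gripper": 2},{"translation": [0,0,0],"rot": [0,0,0],"gripper": 2}])

```text
clock: 4.67
eef_pos: [0.574, -0.1531, 0.004]
orientation: [-3.141, 0.0, 1.185]
ft_force: [0.8, -0.2, -1.2]
grip_width: 0.0316
gripper_force: 30.0
```

>>> drive_tool(increments=[{"translation": [0,0,-0.5],"rot": [0,0,0],"gripper": 2},{"translation": [0,0,-1.5],"rot": [0,0,0],"gripper": 2},{"translation": [0,0,-3],"rot": [0,0,0],"gripper": 2},{"translation": [0,0,-3],"rot": [0,0,0],"gripper": 2},{"translation": [0,0,-3],"rot": [0,0,0],"gripper": 2},{"translation": [0,0,-1.5],"rot": [0,0,0],"gripper": 2}])

```text
clock: 5.17
eef_pos: [0.5759, -0.1537, 0.1339]
orientation: [3.136, -0.0, 1.185]
ft_force: [0.7, -0.4, -0.3]
grip_width: 0.0315
gripper_force: 30.0
```

```bash
cat >> h.py <<'E'
TR={'b':(np.array([.4996,.3419]),7.9),'y':(np.array([.4839,-.3449]),-10.6)}
def intray(t,x,y):
    c,a=TR[t]; a=np.radians(a); return c+np.array([[np.cos(a),-np.sin(a)],[np.sin(a),np.cos(a)]])@[x,y]
E
python3 - <<'E'
from h import *
p=intray('b',.085,0); print(p); go(*p,.12,97.9)
snap('side','s1')
E
```

```text
[0.5837933  0.35358279]
rot [ 0.0058  0.0013 -0.5239] trans cm [50.14  7.75  1.39] at [ 575.9 -153.7  133.9] yaw 67.89 F [ 0.7 -0.4 -0.3] w 31.5 gf 30.0 t 5.17 q6 0.04
```

>>> drive_tool(increments=[{"translation": [0,0,0],"rot": [0,0,-0.105],"gripper": 2},{"translation": [0,0,0],"rot": [0,0,-0.105],"gripper": 2},{"translation": [0,0,0],"rot": [0,0,-0.105],"gripper": 2},{"translation": [0,0,0],"rot": [0,0,-0.105],"gripper": 2},{"translation": [0,0,0],"rot": [0,0,-0.104],"gripper": 2},{"translation": [2,0.4,0],"rot": [0,0,0],"gripper": 2},{"translation": [3.8,0.6,0],"rot": [0,0,0],"gripper": 2},{"translation": [3.8,0.6,0],"rot": [0,0,0],"gripper": 2},{"translation": [3.8,0.6,0],"rot": [0,0,0],"gripper": 2},{"translation": [3.8,0.6,0],"rot": [0,0,0],"gripper": 2},{"translation": [3.8,0.6,0],"rot": [0,0,0],"gripper": 2},{"translation": [3.8,0.6,0],"rot": [0,0,0],"gripper": 2}])

```text
clock: 6.22
eef_pos: [0.5786, 0.0997, 0.1281]
orientation: [-3.14, -0.0, 1.709]
ft_force: [1.1, -0.2, -1.5]
grip_width: 0.0319
gripper_force: 30.0
```

>>> drive_tool(increments=[{"translation": [3.8,0.6,0],"rot": [0,0,0],"gripper": 2},{"translation": [3.8,0.6,0],"rot": [0,0,0],"gripper": 2},{"translation": [3.8,0.6,0],"rot": [0,0,0],"gripper": 2},{"translation": [3.8,0.6,0],"rot": [0,0,0],"gripper": 2},{"translation": [3.8,0.6,0],"rot": [0,0,0],"gripper": 2},{"translation": [3.8,0.6,0],"rot": [0,0,0],"gripper": 2},{"translation": [2.3,0.5,0],"rot": [0,0,0],"gripper": 2},{"translation": [0,0,0],"rot": [0,0,0],"gripper": 2}])

```text
clock: 6.88
eef_pos: [0.5845, 0.3567, 0.1278]
orientation: [-3.141, -0.001, 1.713]
ft_force: [-0.5, -1.2, -1.2]
grip_width: 0.0316
gripper_force: 30.0
```

```bash
python3 - <<'E'
from h import *
p=intray('b',.085,0); print(p); go(*p,.006,97.9)
m,im,d=snap('wrist','w3'); H,S,V=hsvm(im)
blobs(m,im,d,(abs(H-110)<14)&(S>120),.024,.045,200)
E
```

```text
[0.5837933  0.35358279]
rot [-0.001  -0.0012  0.0046] trans cm [-0.29 -0.12 12.18] at [584.5 356.7 127.8] yaw 98.16 F [-0.5 -1.2 -1.2] w 31.6 gf 30.0 t 6.88 q6 0.33
px [182 206] c 497.1 345.9 size 261.8 148.5 ang 8.4 z95 0.0339 mean [452.  358.3]
```

View pics/w3.png

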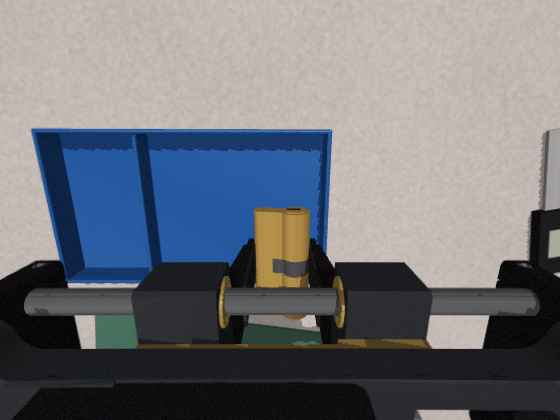

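The blue tray fills the upper left, and the cylinder is held level at (282,260). The tray refines to centre (497,346), 8.4°, with size 262x149 as given.

```bash
sed -i "s/'b':(np.array(\[.4996,.3419\]),7.9)/'b':(np.array([.4975,.3452]),8.3)/" h.py; python3 - <<'E'
from h import *
p=intray('b',.083,0); print(p); go(*p,.006,98.2)
E
```

```text
[0.57963064 0.35718156]
rot [-0.0017  0.0006 -0.0016] trans cm [ 0.36 -0.46 12.17] at [584.7 354.3 127.7] yaw 98.11 F [-0.3 -0.2 -2.6] w 31.7 gf 30.0 t 6.93 q6 0.32
```

>>> drive_tool(increments=[{"translation": [0.3,-0.45,2],"rot": [0,0,0],"gripper": 2},{"translation": [0,0,3],"rot": [0,0,0],"gripper": 2},{"translation": [0,0,3],"rot": [0,0,0],"gripper": 2},{"translation": [0,0,2],"rot": [0,0,0],"gripper": 2},{"translation": [0,0,1],"rot": [0,0,0],"gripper": 2},{"translation": [0,0,0],"rot": [0,0,0],"gripper": 2},{"translation": [0,0,0],"rot": [0,0,0],"gripper": 2}])

```text
clock: 7.52
eef_pos: [0.5809, 0.3538, 0.019]
orientation: [-3.141, 0.0, 1.708]
ft_force: [0.8, -0.3, -0.6]
grip_width: 0.0319
gripper_force: 30.0
```

>>> drive_tool(increments=[{"translation": [0,0,0.4],"rot": [0,0,0],"gripper": 2},{"translation": [0,0,0.4],"rot": [0,0,0],"gripper": 2},{"translation": [0,0,0.2],"rot": [0,0,0],"gripper": 2},{"translation": [0,0,0],"rot": [0,0,0],"gripper": 2}])

```text
clock: 7.85
eef_pos: [0.581, 0.3547, 0.0095]
orientation: [3.141, -0.0, 1.709]
ft_force: [0.3, -0.3, -1.5]
grip_width: 0.0314
gripper_force: 30.0
```

>>> drive_tool(increments=[{"translation": [0,0,0.2],"rot": [0,0,0],"gripper": 2},{"translation": [0,0,0.1],"rot": [0,0,0],"gripper": 2},{"translation": [0,0,0],"rot": [0,0,0],"gripper": 2}])

```text
clock: 8.1
eef_pos: [0.5807, 0.3546, 0.006]
orientation: [-3.141, 0.0, 1.709]
ft_force: [-0.6, -0.7, -1.8]
grip_width: 0.0318
gripper_force: 30.0
```

>>> drive_tool(increments=[{"translation": [0,0,0.1],"rot": [0,0,0],"gripper": 2},{"translation": [0,0,0],"rot": [0,0,0],"gripper": 4.6},{"translation": [0,0,0],"rot": [0,0,0],"gripper": 4.6},{"translation": [0,0,0],"rot": [0,0,0],"gripper": 4.6},{"translation": [0,0,0],"rot": [0,0,0],"gripper": 4.6},{"translation": [0,0,-1],"rot": [0,0,0],"gripper": 4.6},{"translation": [0,0,-3],"rot": [0,0,0],"gripper": 4.6},{"translation": [0,0,-4],"rot": [0,0,0],"gripper": 9.5},{"translation": [0,0,-4],"rot": [0,0,0],"gripper": 9.5},{"translation": [0,0,-4],"rot": [0,0,0],"gripper": 9.5},{"translation": [0,0,-3.5],"rot": [0,0,0],"gripper": 9.5}])

```text
clock: 9.02
eef_pos: [0.5812, 0.3549, 0.2045]
orientation: [3.139, -0.001, 1.709]
ft_force: [1.2, 0.1, 0.4]
grip_width: 0.0673
gripper_force: 0.0
```

```bash
python3 - <<'E'
from h import *
go(.471,-.176,.2,98.3)
E
```

```text
rot [ 0.003  -0.001  -0.0068] trans cm [-50.94 -18.57   0.45] at [581.2 354.9 204.5] yaw 97.91 F [1.2 0.1 0.4] w 67.3 gf 0.0 t 9.02 q6 0.33
```

>>> drive_tool(increments=[{"translation": [-2,-0.8,0],"rot": [0,0,0],"gripper": 9.5},{"translation": [-3.6,-1.3,0],"rot": [0,0,0],"gripper": 9.5},{"translation": [-3.6,-1.3,0],"rot": [0,0,0],"gripper": 9.5},{"translation": [-3.6,-1.3,0],"rot": [0,0,0],"gripper": 9.5},{"translation": [-3.6,-1.3,0],"rot": [0,0,0],"gripper": 9.5},{"translation": [-3.6,-1.3,0],"rot": [0,0,0],"gripper": 9.5},{"translation": [-3.6,-1.3,0],"rot": [0,0,0],"gripper": 9.5},{"translation": [-3.6,-1.3,0],"rot": [0,0,0],"gripper": 9.5},{"translation": [-3.6,-1.3,0],"rot": [0,0,0],"gripper": 9.5},{"translation": [-3.6,-1.3,0],"rot": [0,0,0],"gripper": 9.5},{"translation": [-3.6,-1.3,0],"rot": [0,0,0],"gripper": 9.5},{"translation": [-3.6,-1.3,0],"rot": [0,0,0],"gripper": 9.5}])

```text
clock: 10.02
eef_pos: [0.4879, -0.0798, 0.2014]
orientation: [3.14, 0.001, 1.709]
ft_force: [0.9, -0.9, 0.5]
grip_width: 0.0952
gripper_force: 0.0
```

>>> drive_tool(increments=[{"translation": [-3.6,-1.3,0],"rot": [0,0,0],"gripper": 9.5},{"translation": [-3.6,-1.3,0],"rot": [0,0,0],"gripper": 9.5},{"translation": [-2,-0.8,0],"rot": [0,0,0],"gripper": 9.5},{"translation": [0,0,0],"rot": [0,0,0],"gripper": 9.5},{"translation": [0,0,0],"rot": [0,0,0],"gripper": 9.5}])

```text
clock: 10.43
eef_pos: [0.4673, -0.1748, 0.201]
orientation: [3.141, 0.0, 1.706]
ft_force: [0.1, 0.4, -0.5]
grip_width: 0.0948
gripper_force: 0.0
```

```bash
python3 - <<'E'
from h import *
m,im,d=snap('wrist','w4'); H,S,V=hsvm(im)
up=(np.arange(420)<230)[:,None]
b=up&(abs(H-20)<8)&(S>90)&(V>40)
for lo,hi in((.006,.02),(.035,.05),(.03,.08)): print(lo); blobs(m,im,d,b,lo,hi,40)
print(*rect(m,b.astype(np.uint8),.043,200))
E
```

```text
0.006
px [547 117] c 763.2 -45.7 size 73.4 12.7 ang -86.1 z95 0.0196 mean [762.2 -52.4]
px [283 109] c 454.3 -78.3 size 54.8 32.2 ang 5.4 z95 0.0125 mean [454.6 -84.6]
0.035
0.03
px [283  96] c 453.1 -67.8 size 46.4 46.1 ang 7.7 z95 0.0618 mean [453.1 -68.2]
{'px': (551, 120), 'c': array([742.4, -50.8]), 'wl': (66.4, 22.8), 'ang': 89.6} {'px': (282, 98), 'c': array([453.2, -68.8]), 'wl': (51.8, 49.4), 'ang': -82.2}
```

View pics/w4.png

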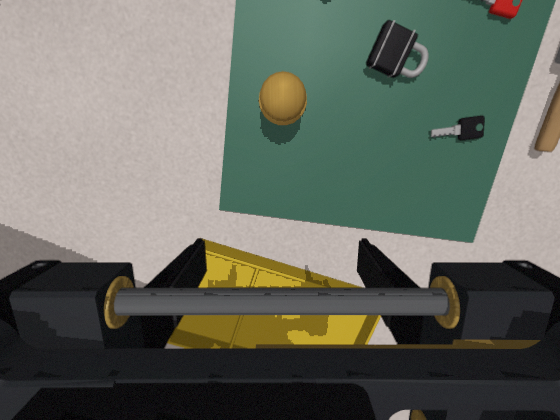

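The knob is at (283,97) in the wrist view; the black key at (460,128) has its head to the right. The knob's measured centre (453.5,−67.5) with 46 mm diameter fits.

```bash
python3 - <<'E'
from h import *
go(.4535,-.0675,.025,98)
m,im,d=load('w4'); H,S,V=hsvm(im); k=np.zeros((420,560),bool); k[95:160,420:500]=1
g=(abs(H-75)<25)&(S>60)
blobs(m,im,d,k&~g,-.01,.03,40)
blobs(m,im,d,k&~g&(np.arange(560)>=460),-.01,.03,40)
E
```

```text
rot [ 0.0009 -0.     -0.0026] trans cm [10.74  0.09 17.58] at [ 467.5 -173.9  200.8] yaw 97.85 F [ 0.  -0.1 -0.9] w 95.1 gf 0.0 t 10.48 q6 -0.6
px [457 128] c 661.3 -72.7 size 59.1 24.9 ang 15.6 z95 0.0141 mean [666. -71.]
px [472 128] c 676.9 -68.4 size 26.7 25.0 ang 15.9 z95 0.0143 mean [675.3 -68.3]
```

>>> drive_tool(increments=[{"translation": [2.7,0.05,0],"rot": [0,0,0],"gripper": 9.5},{"translation": [2.7,0.05,1],"rot": [0,0,0],"gripper": 9.5},{"translation": [2.7,0,2],"rot": [0,0,0],"gripper": 9.5},{"translation": [2.6,0,2],"rot": [0,0,0],"gripper": 9.5},{"translation": [0,0,3],"rot": [0,0,0],"gripper": 9.5},{"translation": [0,0,0],"rot": [0,0,0],"gripper": 9.5},{"translation": [0,0,0],"rot": [0,0,0],"gripper": 9.5}])

```text
clock: 11.07
eef_pos: [0.4526, -0.0663, 0.1191]
orientation: [-3.138, -0.001, 1.711]
ft_force: [-0.5, -1.0, -0.0]
grip_width: 0.0949
gripper_force: 0.0
```

```bash
python3 - <<'E'
from h import *
go(.4535,-.0675,.025,98)
E
```

```text
rot [-0.0031 -0.0014  0.0009] trans cm [-0.13  0.07  9.41] at [452.6 -66.3 119.1] yaw 98.05 F [-0.5 -1.  -0. ] w 94.9 gf 0.0 t 11.07 q6 -0.4
```

>>> drive_tool(increments=[{"translation": [-0.1,0.05,3],"rot": [0,0,0],"gripper": 9.5},{"translation": [0,0,3],"rot": [0,0,0],"gripper": 9.5},{"translation": [0,0,2],"rot": [0,0,0],"gripper": 9.5},{"translation": [0,0,1.4],"rot": [0,0,0],"gripper": 9.5},{"translation": [0,0,0],"rot": [0,0,0],"gripper": 9.5},{"translation": [0,0,0],"rot": [0,0,0],"gripper": 4},{"translation": [0,0,0],"rot": [0,0,0],"gripper": 4},{"translation": [0,0,0],"rot": [0,0,0],"gripper": 4},{"translation": [0,0,0],"rot": [0,0,0],"gripper": 4},{"translation": [0,0,0],"rot": [0,0,0],"gripper": 4},{"translation": [0,0,0],"rot": [0,0,0],"gripper": 4},{"translation": [0,0,0],"rot": [0,0,0],"gripper": 4}])

```text
clock: 12.07
eef_pos: [0.4546, -0.0688, 0.0265]
orientation: [3.141, 0.0, 1.709]
ft_force: [-0.6, -0.3, -0.7]
grip_width: 0.0536
gripper_force: 0.0
```

```bash
python3 - <<'E'
from h import *
go(*intray('b',.004,0),.15,98.2)
E
```

```text
rot [ 0.0005  0.0002 -0.0051] trans cm [ 40.37  10.55 -12.35] at [454.6 -68.8  26.5] yaw 97.91 F [-0.6 -0.3 -0.7] w 53.6 gf 0.0 t 12.07 q6 -0.41
```

>>> drive_tool(increments=[{"translation": [0,0,0],"rot": [0,0,0],"gripper": 4},{"translation": [0,0,0],"rot": [0,0,0],"gripper": 4},{"translation": [0,0,0],"rot": [0,0,0],"gripper": 4},{"translation": [0,0,0],"rot": [0,0,0],"gripper": 4}])

```text
clock: 12.4
eef_pos: [0.4544, -0.0688, 0.0263]
orientation: [-3.141, -0.0, 1.709]
ft_force: [-0.9, 0.5, 2.3]
grip_width: 0.0468
gripper_force: 30.0
```

>>> drive_tool(increments=[{"translation": [0,0,-0.5],"rot": [0,0,0],"gripper": 4},{"translation": [0,0,-2],"rot": [0,0,0],"gripper": 4},{"translation": [0,0,-3],"rot": [0,0,0],"gripper": 4},{"translation": [0,0,-3],"rot": [0,0,0],"gripper": 4},{"translation": [0,0,-3],"rot": [0,0,0],"gripper": 4},{"translation": [2,0.5,-1],"rot": [0,0,0],"gripper": 4},{"translation": [3.6,1,0],"rot": [0,0,0],"gripper": 4},{"translation": [3.6,1,0],"rot": [0,0,0],"gripper": 4},{"translation": [3.6,1,0],"rot": [0,0,0],"gripper": 4},{"translation": [3.6,1,0],"rot": [0,0,0],"gripper": 4},{"translation": [3.6,1,0],"rot": [0,0,0],"gripper": 4},{"translation": [3.6,1,0],"rot": [0,0,0],"gripper": 4}])

```text
clock: 13.4
eef_pos: [0.4856, 0.1757, 0.1505]
orientation: [-3.141, 0.0, 1.709]
ft_force: [0.1, -0.7, -2.7]
grip_width: 0.0468
gripper_force: 30.0
```

>>> drive_tool(increments=[{"translation": [3.6,0.9,0],"rot": [0,0,0],"gripper": 4},{"translation": [3.6,0.9,0],"rot": [0,0,0],"gripper": 4},{"translation": [3.6,0.9,0],"rot": [0,0,0],"gripper": 4},{"translation": [3.6,0.9,0],"rot": [0,0,0],"gripper": 4},{"translation": [2,0.4,0],"rot": [0,0,0],"gripper": 4},{"translation": [0,0,0],"rot": [0,0,0],"gripper": 4},{"translation": [0,0,0],"rot": [0,0,0],"gripper": 4}])

```text
clock: 13.98
eef_pos: [0.5025, 0.3424, 0.15]
orientation: [-3.14, 0.001, 1.711]
ft_force: [0.2, -0.8, -3.2]
grip_width: 0.0469
gripper_force: 30.0
```

```bash
python3 - <<'E'
from h import *
go(*intray('b',.004,0),.0275,98.2)
m,im,d=snap('top','t2')
print(rect(m,((lambda H,S,V:(abs(H-20)<8)&(S>90)&(V>40)&(np.arange(560)<170))(*hsvm(im))).astype(np.uint8),.02,50))
c=im[190:345,40:250]; cv2.imwrite('pics/c2.png',cv2.resize(c,None,fx=3,fy=3,interpolation=cv2.INTER_CUBIC)[:,:,::-1])
E
```

```text
rot [-0.002   0.0012 -0.003 ] trans cm [ 0.35 -0.06 12.25] at [502.5 342.4 150. ] yaw 98.03 F [ 0.2 -0.8 -3.2] w 46.9 gf 30.0 t 13.98 q6 0.37
[{'px': (75, 255), 'c': array([521.2, 423.3]), 'wl': (42.0, 8.9), 'ang': 4.2}, {'px': (91, 257), 'c': array([515.6, 385.1]), 'wl': (60.9, 48.7), 'ang': 4.1}, {'px': (109, 228), 'c': array([581. , 350.8]), 'wl': (67.7, 31.1), 'ang': -81.7}]
```

View pics/c2.png

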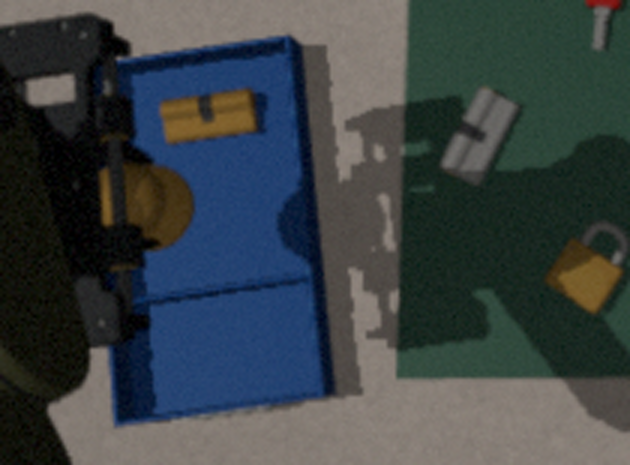

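The cylinder lies flat in the upper part of the blue large bay, about (210,115) in the crop. The held knob is at (145,205) and has a clear spot below it.

>>> drive_tool(increments=[{"translation": [0.3,0,2],"rot": [0,0,0],"gripper": 4},{"translation": [0,0,3],"rot": [0,0,0],"gripper": 4},{"translation": [0,0,3],"rot": [0,0,0],"gripper": 4},{"translation": [0,0,2],"rot": [0,0,0],"gripper": 4},{"translation": [0,0,1],"rot": [0,0,0],"gripper": 4},{"translation": [0,0,0.5],"rot": [0,0,0],"gripper": 4},{"translation": [0,0,0.3],"rot": [0,0,0],"gripper": 4},{"translation": [0,0,0],"rot": [0,0,0],"gripper": 4},{"translation": [0,0,0],"rot": [0,0,0],"gripper": 4}])

```text
clock: 14.78
eef_pos: [0.5041, 0.3452, 0.0349]
orientation: [3.139, -0.001, 1.708]
ft_force: [0.4, 0.7, -2.4]
grip_width: 0.0474
gripper_force: 30.0
```

>>> drive_tool(increments=[{"translation": [0,0,0.3],"rot": [0,0,0],"gripper": 4},{"translation": [0,0,0.2],"rot": [0,0,0],"gripper": 4},{"translation": [0,0,0.1],"rot": [0,0,0],"gripper": 4},{"translation": [0,0,0],"rot": [0,0,0],"gripper": 4}])

```text
clock: 15.12
eef_pos: [0.5031, 0.345, 0.0274]
orientation: [3.141, -0.0, 1.709]
ft_force: [0.8, -0.2, -2.5]
grip_width: 0.0472
gripper_force: 30.0
```

>>> drive_tool(increments=[{"translation": [0,0,0.1],"rot": [0,0,0],"gripper": 4},{"translation": [0,0,0],"rot": [0,0,0],"gripper": 4}])

```text
clock: 15.28
eef_pos: [0.5031, 0.345, 0.0273]
orientation: [-3.142, 0.0, 1.709]
ft_force: [-3.5, -1.1, 5.3]
grip_width: 0.0469
gripper_force: 30.0
```

>>> drive_tool(increments=[{"translation": [0,0,0],"rot": [0,0,0],"gripper": 6.2},{"translation": [0,0,0],"rot": [0,0,0],"gripper": 6.2},{"translation": [0,0,0],"rot": [0,0,0],"gripper": 6.2},{"translation": [0,0,0],"rot": [0,0,0],"gripper": 6.2},{"translation": [0,0,0],"rot": [0,0,0],"gripper": 6.2},{"translation": [0,0,-1],"rot": [0,0,0],"gripper": 6.2},{"translation": [0,0,-3],"rot": [0,0,0],"gripper": 6.2},{"translation": [0,0,-4],"rot": [0,0,0],"gripper": 6.2},{"translation": [0,0,-4],"rot": [0,0,-0.12],"gripper": 7},{"translation": [0,0,-3],"rot": [0,0,-0.12],"gripper": 7},{"translation": [0,0,-2],"rot": [0,0,-0.12],"gripper": 7},{"translation": [0,0,0],"rot": [0,0,-0.12],"gripper": 7}])

```text
clock: 16.28
eef_pos: [0.5059, 0.3466, 0.2044]
orientation: [3.13, 0.001, 2.195]
ft_force: [0.3, -0.1, -0.4]
grip_width: 0.0699
gripper_force: 0.0
```

>>> drive_tool(increments=[{"translation": [0,0,0],"rot": [0,0,-0.12],"gripper": 7},{"translation": [0,0,0],"rot": [0,0,-0.12],"gripper": 7},{"translation": [0,0,0],"rot": [0,0,-0.12],"gripper": 7}])

```text
clock: 16.53
eef_pos: [0.5031, 0.3449, 0.1973]
orientation: [3.14, 0.001, 2.555]
ft_force: [-0.1, 0.3, -0.3]
grip_width: 0.07
gripper_force: 0.0
```

```bash
python3 - <<'E'
from h import *
go(.566,.008,.2,147)
E
```

```text
rot [ 0.0011  0.0006 -0.0109] trans cm [-23.62 -24.83  -0.27] at [503.1 344.9 197.3] yaw 146.37 F [-0.1  0.3 -0.3] w 70.0 gf 0.0 t 16.53 q6 -0.47
```

>>> drive_tool(increments=[{"translation": [-2.4,-2.5,0],"rot": [0,0,-0.01],"gripper": 7},{"translation": [-2.7,-2.8,0],"rot": [0,0,0],"gripper": 7},{"translation": [-2.7,-2.8,0],"rot": [0,0,0],"gripper": 7},{"translation": [-2.7,-2.8,0],"rot": [0,0,0],"gripper": 7},{"translation": [-2.7,-2.8,0],"rot": [0,0,0],"gripper": 7},{"translation": [-2.7,-2.8,0],"rot": [0,0,0],"gripper": 7},{"translation": [-2.7,-2.8,0],"rot": [0,0,0],"gripper": 7},{"translation": [-2.7,-2.8,0],"rot": [0,0,0],"gripper": 7},{"translation": [-2.3,-2.7,0],"rot": [0,0,0],"gripper": 7},{"translation": [0,0,0],"rot": [0,0,0],"gripper": 7},{"translation": [0,0,0],"rot": [0,0,0],"gripper": 7}])

```text
clock: 17.45
eef_pos: [0.5634, 0.0063, 0.1969]
orientation: [3.141, 0.0, 2.555]
ft_force: [0.4, 0.9, 0.3]
grip_width: 0.0698
gripper_force: 0.0
```

```bash
python3 - <<'E'
from h import *
m,im,d=snap('wrist','w5'); H,S,V=hsvm(im)
up=(np.arange(420)<230)[:,None]
b=up&(abs(H-20)<8)&(S>90)&(V>40)
blobs(m,im,d,b,.012,.04,100); print(*rect(m,b.astype(np.uint8),.021,200))
go(.474,.068,.008,147)
E
```

```text
px [543  38] c 581.5 336.9 size 38.8 32.5 ang -83.6 z95 0.0222 mean [580.1 330.6]
px [282  86] c 461.9 73.7 size 44.3 37.7 ang 57.2 z95 0.0235 mean [462.1  73.9]
px [ 24 203] c 402.0 -260.7 size 72.9 7.2 ang -9.8 z95 0.0332 mean [ 400.6 -259.5]
{'px': (21, 208), 'c': array([ 398.6, -260.8]), 'wl': (68.3, 65.8), 'ang': 56.4} {'px': (282, 85), 'c': array([462.4,  73.5]), 'wl': (44.2, 38.4), 'ang': 56.5} {'px': (546, 39), 'c': array([580.3, 329.1]), 'wl': (40.1, 32.6), 'ang': -81.8}
rot [ 0.0007  0.0001 -0.0084] trans cm [10.78  0.22 18.87] at [563.2   7.5 196.7] yaw 146.52 F [ 0.4 -0.7  0.4] w 69.5 gf 0.0 t 17.5 q6 -1.07
```

View pics/w5.png

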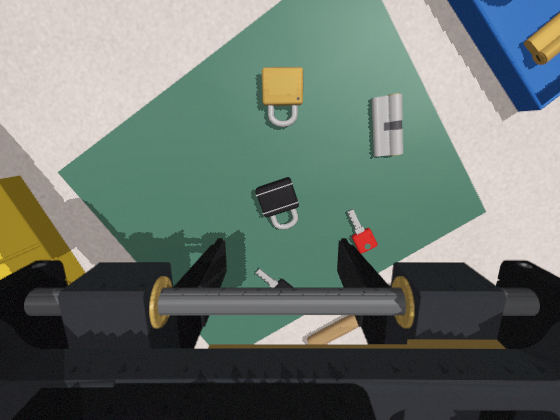

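The padlock body is at (282,86), with size 44x38 as given. The silver cylinder, black padlock and red key are all clear of the path.

```bash
python3 - <<'E'
from h import *
go(.4621,.0736,.006,146.9)
E
```

```text
rot [ 0.0007  0.0001 -0.0067] trans cm [12.08  0.02 19.07] at [563.2   7.5 196.7] yaw 146.52 F [ 0.4 -0.7  0.4] w 69.5 gf 0.0 t 17.5 q6 -1.07
```

>>> drive_tool(increments=[{"translation": [3,0,0],"rot": [0,0,-0.006],"gripper": 7},{"translation": [3,0,1],"rot": [0,0,0],"gripper": 7},{"translation": [3,0,2],"rot": [0,0,0],"gripper": 7},{"translation": [3,0,2],"rot": [0,0,0],"gripper": 7},{"translation": [0,0,4],"rot": [0,0,0],"gripper": 7},{"translation": [0,0,4],"rot": [0,0,0],"gripper": 7},{"translation": [0,0,2],"rot": [0,0,0],"gripper": 7},{"translation": [0,0,0],"rot": [0,0,0],"gripper": 7},{"translation": [0,0,0],"rot": [0,0,0],"gripper": 7}])

```text
clock: 18.25
eef_pos: [0.4616, 0.0746, 0.0456]
orientation: [-3.14, -0.002, 2.567]
ft_force: [0.4, 0.4, -0.1]
grip_width: 0.07
gripper_force: 0.0
```

```bash
python3 - <<'E'
from h import *
go(.4621,.0736,.006,146.9)
E
```

```text
rot [-0.0011 -0.0021  0.003 ] trans cm [-0.09 -0.06  3.96] at [461.6  74.6  45.6] yaw 147.07 F [ 0.4  0.4 -0.1] w 70.0 gf 0.0 t 18.25 q6 -0.95
```

>>> drive_tool(increments=[{"translation": [0,-0.05,2],"rot": [0,0,0],"gripper": 7},{"translation": [0,0,1.2],"rot": [0,0,0],"gripper": 7},{"translation": [0,0,0.7],"rot": [0,0,0],"gripper": 7},{"translation": [0,0,0],"rot": [0,0,0],"gripper": 3.5},{"translation": [0,0,0],"rot": [0,0,0],"gripper": 3.5},{"translation": [0,0,0],"rot": [0,0,0],"gripper": 3.5},{"translation": [0,0,0],"rot": [0,0,0],"gripper": 3.5},{"translation": [0,0,0],"rot": [0,0,0],"gripper": 3.5},{"translation": [0,0,0],"rot": [0,0,0],"gripper": 3.5},{"translation": [0,0,0],"rot": [0,0,0],"gripper": 3.5}])

```text
clock: 19.08
eef_pos: [0.4635, 0.0731, 0.0084]
orientation: [3.14, 0.002, 2.565]
ft_force: [-0.4, 0.8, 6.5]
grip_width: 0.0448
gripper_force: 30.0
```

```bash
python3 - <<'E'
from h import *
go(*intray('y',.05,0),.12,169.4)
E
```

```text
rot [ 0.0011  0.0018 -0.3919] trans cm [-14.7  -40.71 -11.16] at [463.5  73.1   8.4] yaw 146.94 F [-0.4  0.8  6.5] w 44.8 gf 30.0 t 19.08 q6 -0.95
```

>>> drive_tool(increments=[{"translation": [0,0,-0.5],"rot": [0,0,0],"gripper": 3.5},{"translation": [0,0,-2],"rot": [0,0,0],"gripper": 3.5},{"translation": [0,0,-3],"rot": [0,0,-0.1],"gripper": 3.5},{"translation": [0,0,-3],"rot": [0,0,-0.1],"gripper": 3.5},{"translation": [0,0,-2.7],"rot": [0,0,-0.1],"gripper": 3.5},{"translation": [0,0,0],"rot": [0,0,-0.09],"gripper": 3.5},{"translation": [-0.8,-2,0],"rot": [0,0,0],"gripper": 3.5},{"translation": [-1.3,-3.6,0],"rot": [0,0,0],"gripper": 3.5},{"translation": [-1.3,-3.6,0],"rot": [0,0,0],"gripper": 3.5},{"translation": [-1.3,-3.6,0],"rot": [0,0,0],"gripper": 3.5},{"translation": [-1.3,-3.6,0],"rot": [0,0,0],"gripper": 3.5},{"translation": [-1.3,-3.6,0],"rot": [0,0,0],"gripper": 3.5}])

```text
clock: 20.08
eef_pos: [0.4961, -0.1386, 0.1184]
orientation: [3.141, -0.002, 2.955]
ft_force: [0.0, 0.6, -2.4]
grip_width: 0.0448
gripper_force: 30.0
```

>>> drive_tool(increments=[{"translation": [-1.3,-3.6,0],"rot": [0,0,0],"gripper": 3.5},{"translation": [-1.3,-3.6,0],"rot": [0,0,0],"gripper": 3.5},{"translation": [-1.3,-3.6,0],"rot": [0,0,0],"gripper": 3.5},{"translation": [-1.3,-3.6,0],"rot": [0,0,0],"gripper": 3.5},{"translation": [-1.3,-3.6,0],"rot": [0,0,0],"gripper": 3.5},{"translation": [-1,-2.7,0],"rot": [0,0,0],"gripper": 3.5},{"translation": [0,0,0],"rot": [0,0,0],"gripper": 3.5},{"translation": [0,0,0],"rot": [0,0,0],"gripper": 3.5}])

```text
clock: 20.75
eef_pos: [0.5313, -0.3553, 0.1179]
orientation: [3.14, -0.002, 2.952]
ft_force: [-0.6, 0.4, -2.3]
grip_width: 0.0449
gripper_force: 30.0
```

```bash
python3 - <<'E'
from h import *
m,im,d=load('w2'); H,S,V=hsvm(im); blobs(m,im,d,(abs(H-25)<7)&(S>110)&(np.arange(420)>185)[:,None],.024,.045,200)
go(*intray('y',.05,0),.010,169.4)
E
```

```text
px [258 242] c 485.7 -323.7 size 261.3 96.5 ang -10.5 z95 0.0339 mean [ 481.9 -289.3]
px [245 324] c 428.5 -408.9 size 178.7 17.6 ang -11.7 z95 0.0337 mean [ 414.2 -410.2]
rot [ 0.0014 -0.0023 -0.0042] trans cm [-0.15  0.15 10.79] at [ 531.3 -355.3  117.9] yaw 169.16 F [-0.6  0.4 -2.3] w 44.9 gf 30.0 t 20.75 q6 -2.06
```

```bash
sed -i "s/'y':(np.array(\[.4839,-.3449\])/'y':(np.array([.4815,-.349])/" h.py; python3 - <<'E'
from h import *
go(*intray('y',.045,0),.010,169.4)
E
```

```text
rot [ 0.0014 -0.0023 -0.0042] trans cm [ 0.51 -0.3  10.79] at [ 531.3 -355.3  117.9] yaw 169.16 F [-0.6  0.4 -2.3] w 44.9 gf 30.0 t 20.75 q6 -2.06
```

>>> drive_tool(increments=[{"translation": [0.5,0.3,2],"rot": [0,0,0],"gripper": 3.5},{"translation": [0,0,3],"rot": [0,0,0],"gripper": 3.5},{"translation": [0,0,2.5],"rot": [0,0,0],"gripper": 3.5},{"translation": [0,0,1.5],"rot": [0,0,0],"gripper": 3.5},{"translation": [0,0,0.6],"rot": [0,0,0],"gripper": 3.5},{"translation": [0,0,0.4],"rot": [0,0,0],"gripper": 3.5},{"translation": [0,0,0],"rot": [0,0,0],"gripper": 3.5},{"translation": [0,0,0],"rot": [0,0,0],"gripper": 3.5}])

```text
clock: 21.42
eef_pos: [0.5289, -0.351, 0.0207]
orientation: [-3.141, 0.002, 2.955]
ft_force: [0.6, -0.8, -2.9]
grip_width: 0.0449
gripper_force: 30.0
```

>>> drive_tool(increments=[{"translation": [0,0,0.5],"rot": [0,0,0],"gripper": 3.5},{"translation": [0,0,0.3],"rot": [0,0,0],"gripper": 3.5},{"translation": [0,0,0.2],"rot": [0,0,0],"gripper": 3.5},{"translation": [0,0,0],"rot": [0,0,0],"gripper": 3.5}])

```text
clock: 21.75
eef_pos: [0.5281, -0.3508, 0.0094]
orientation: [-3.141, 0.001, 2.955]
ft_force: [0.3, -0.0, -1.4]
grip_width: 0.0444
gripper_force: 30.0
```

>>> drive_tool(increments=[{"translation": [0,0,0.1],"rot": [0,0,0],"gripper": 3.5},{"translation": [0,0,0],"rot": [0,0,0],"gripper": 3.5}])

```text
clock: 21.92
eef_pos: [0.5281, -0.3508, 0.0094]
orientation: [-3.141, 0.0, 2.955]
ft_force: [-3.4, 1.6, 4.4]
grip_width: 0.0445
gripper_force: 30.0
```

>>> drive_tool(increments=[{"translation": [0,0,0],"rot": [0,0,0],"gripper": 6},{"translation": [0,0,0],"rot": [0,0,0],"gripper": 6},{"translation": [0,0,0],"rot": [0,0,0],"gripper": 6},{"translation": [0,0,0],"rot": [0,0,0],"gripper": 6},{"translation": [0,0,-1],"rot": [0,0,0],"gripper": 6},{"translation": [0,0,-3],"rot": [0,0,0],"gripper": 6},{"translation": [0,0,-4],"rot": [0,0,0],"gripper": 6},{"translation": [0,0,-4],"rot": [0,0,-0.12],"gripper": 5},{"translation": [0,0,0],"rot": [0,0,-0.12],"gripper": 5},{"translation": [0,0,0],"rot": [0,0,-0.12],"gripper": 5},{"translation": [0,0,0],"rot": [0,0,-0.09],"gripper": 5}])

```text
clock: 22.83
eef_pos: [0.5287, -0.3511, 0.1307]
orientation: [-3.139, 0.002, -2.873]
ft_force: [0.2, 0.3, -0.3]
grip_width: 0.0505
gripper_force: 0.0
```

```bash
python3 - <<'E'
from h import *
go(.6765,-.0685,.05,195.4)
m,im,d=snap('wrist','w6')
E
```

```text
rot [-0.0028  0.0021 -0.0001] trans cm [-21.76  23.32   8.07] at [ 528.7 -351.1  130.7] yaw -164.61 F [ 0.2  0.3 -0.3] w 50.5 gf 0.0 t 22.83 q6 -2.51
```

View pics/w6.png

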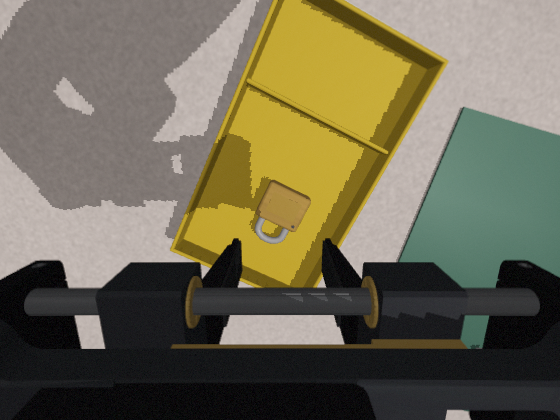

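The padlock lies flat in the yellow large bay at (285,205). The small bay at the top is free.

>>> drive_tool(increments=[{"translation": [-1.3,1.4,0],"rot": [0,0,0],"gripper": 5},{"translation": [-2.6,2.8,0],"rot": [0,0,0],"gripper": 5},{"translation": [-2.6,2.8,0],"rot": [0,0,0],"gripper": 5},{"translation": [-2.6,2.8,0],"rot": [0,0,0],"gripper": 5},{"translation": [-2.6,2.8,0],"rot": [0,0,0],"gripper": 5},{"translation": [-2.6,2.8,0],"rot": [0,0,0],"gripper": 5},{"translation": [-2.6,2.8,1],"rot": [0,0,0],"gripper": 5},{"translation": [-2.6,2.8,1],"rot": [0,0,0],"gripper": 5},{"translation": [-2.3,2.3,2],"rot": [0,0,0],"gripper": 5},{"translation": [0,0,2],"rot": [0,0,0],"gripper": 5},{"translation": [0,0,2],"rot": [0,0,0],"gripper": 5},{"translation": [0,0,0],"rot": [0,0,0],"gripper": 5}])

```text
clock: 23.88
eef_pos: [0.6746, -0.0673, 0.0431]
orientation: [3.138, -0.008, -2.879]
ft_force: [-1.0, -0.2, -1.0]
grip_width: 0.0501
gripper_force: 0.0
```

```bash
python3 - <<'E'
from h import *
go(.6765,-.0685,.006,195.4)
E
```

```text
rot [ 0.0036 -0.0077 -0.0059] trans cm [-0.15 -0.17  3.71] at [674.6 -67.3  43.1] yaw -164.93 F [-1.  -0.2 -1. ] w 50.1 gf 0.0 t 23.88 q6 -2.01
```

>>> drive_tool(increments=[{"translation": [-0.15,-0.15,2],"rot": [0,0,0],"gripper": 5},{"translation": [0,0,1],"rot": [0,0,0],"gripper": 5},{"translation": [0,0,0.5],"rot": [0,0,0],"gripper": 5},{"translation": [0,0,0.3],"rot": [0,0,0],"gripper": 5},{"translation": [0,0,0],"rot": [0,0,0],"gripper": 5},{"translation": [0,0,0],"rot": [0,0,0],"gripper": 5}])

```text
clock: 24.38
eef_pos: [0.68, -0.0702, 0.0111]
orientation: [-3.141, 0.001, -2.879]
ft_force: [-1.1, -0.3, 0.2]
grip_width: 0.0497
gripper_force: 0.0
```

>>> drive_tool(increments=[{"translation": [0,0,0],"rot": [0,0,0],"gripper": 1.5},{"translation": [0,0,0],"rot": [0,0,0],"gripper": 1.5},{"translation": [0,0,0],"rot": [0,0,0],"gripper": 1.5},{"translation": [0,0,0],"rot": [0,0,0],"gripper": 1.5},{"translation": [0,0,0],"rot": [0,0,0],"gripper": 1.5},{"translation": [0,0,0],"rot": [0,0,0],"gripper": 1.5},{"translation": [0,0,0],"rot": [0,0,0],"gripper": 1.5}])

```text
clock: 24.97
eef_pos: [0.6798, -0.0699, 0.0106]
orientation: [-3.141, 0.0, -2.878]
ft_force: [-0.4, -0.2, 1.9]
grip_width: 0.025
gripper_force: 30.0
```

```bash
python3 - <<'E'
from h import *
go(*intray('y',-.071,0),.10,169.4)
E
```

```text
rot [-0.000e+00  4.000e-04  4.482e-01] trans cm [ 21.46 -31.08  -8.94] at [679.8 -69.9  10.6] yaw -164.92 F [-0.4 -0.2  1.9] w 25.0 gf 30.0 t 24.97 q6 -2.01
```

>>> drive_tool(increments=[{"translation": [0,0,0],"rot": [0,0,0],"gripper": 5},{"translation": [0,0,0],"rot": [0,0,0],"gripper": 5},{"translation": [0,0,0],"rot": [0,0,0],"gripper": 5},{"translation": [0,0,0],"rot": [0,0,0],"gripper": 5},{"translation": [0.25,0,0.3],"rot": [0,0,0],"gripper": 5},{"translation": [0,0,0.25],"rot": [0,0,0],"gripper": 5},{"translation": [0,0,0],"rot": [0,0,0],"gripper": 5},{"translation": [0,0,0],"rot": [0,0,0],"gripper": 5}])

```text
clock: 25.63
eef_pos: [0.6767, -0.0705, 0.0041]
orientation: [3.141, -0.001, -2.878]
ft_force: [-1.1, -0.0, 0.6]
grip_width: 0.0501
gripper_force: 0.0
```

>>> drive_tool(increments=[{"translation": [0,0,0],"rot": [0,0,0],"gripper": 1.5},{"translation": [0,0,0],"rot": [0,0,0],"gripper": 1.5},{"translation": [0,0,0],"rot": [0,0,0],"gripper": 1.5},{"translation": [0,0,0],"rot": [0,0,0],"gripper": 1.5},{"translation": [0,0,0],"rot": [0,0,0],"gripper": 1.5},{"translation": [0,0,0],"rot": [0,0,0],"gripper": 1.5},{"translation": [0,0,0],"rot": [0,0,0],"gripper": 1.5}])

```text
clock: 26.22
eef_pos: [0.6773, -0.0706, 0.0048]
orientation: [-3.142, 0.0, -2.878]
ft_force: [0.7, 0.3, 1.2]
grip_width: 0.0258
gripper_force: 30.0
```

```bash
python3 - <<'E'
from h import *
go(*intray('y',-.071,0),.10,169.4)
E
```

```text
rot [-0.000e+00  2.000e-04  4.482e-01] trans cm [ 21.22 -30.97  -9.52] at [677.3 -70.6   4.8] yaw -164.92 F [0.7 0.3 1.2] w 25.8 gf 30.0 t 26.22 q6 -2.02
```

>>> drive_tool(increments=[{"translation": [0,0,-0.5],"rot": [0,0,0],"gripper": 1.5},{"translation": [0,0,-2],"rot": [0,0,0],"gripper": 1.5},{"translation": [0,0,-3],"rot": [0,0,0.112],"gripper": 1.5},{"translation": [0,0,-3],"rot": [0,0,0.112],"gripper": 1.5},{"translation": [0,0,-1],"rot": [0,0,0.112],"gripper": 1.5},{"translation": [0,0,0],"rot": [0,0,0.112],"gripper": 1.5},{"translation": [1.2,-1.7,0],"rot": [0,0,0],"gripper": 1.5},{"translation": [2.1,-3.1,0],"rot": [0,0,0],"gripper": 1.5},{"translation": [2.1,-3.1,0],"rot": [0,0,0],"gripper": 1.5},{"translation": [2.1,-3.1,0],"rot": [0,0,0],"gripper": 1.5},{"translation": [2.1,-3.1,0],"rot": [0,0,0],"gripper": 1.5},{"translation": [2.1,-3.1,0],"rot": [0,0,0],"gripper": 1.5}])

```text
clock: 27.22
eef_pos: [0.5293, -0.2191, 0.1001]
orientation: [-3.141, 0.0, 2.957]
ft_force: [0.5, -0.4, -0.6]
grip_width: 0.0255
gripper_force: 30.0
```

>>> drive_tool(increments=[{"translation": [2.1,-3.1,0],"rot": [0,0,0],"gripper": 1.5},{"translation": [2.1,-3.1,0],"rot": [0,0,0],"gripper": 1.5},{"translation": [2.1,-3.1,0],"rot": [0,0,0],"gripper": 1.5},{"translation": [2.1,-3.1,0],"rot": [0,0,0],"gripper": 1.5},{"translation": [1.1,-1.3,0],"rot": [0,0,0],"gripper": 1.5},{"translation": [0,0,0],"rot": [0,0,0],"gripper": 1.5},{"translation": [0,0,0],"rot": [0,0,0],"gripper": 1.5},{"translation": [0,0,0],"rot": [0,0,0],"gripper": 1.5}])

```text
clock: 27.88
eef_pos: [0.4126, -0.335, 0.1]
orientation: [3.141, 0.001, 2.957]
ft_force: [-0.0, 0.3, -1.1]
grip_width: 0.0258
gripper_force: 30.0
```

```bash
python3 - <<'E'
from h import *
go(*intray('y',-.071,0),.006,169.4)
E
```

```text
rot [0.0001 0.0006 0.0004] trans cm [ 0.07 -0.11  9.4 ] at [ 412.6 -335.   100. ] yaw 169.42 F [-0.   0.3 -1.1] w 25.8 gf 30.0 t 27.88 q6 -2.17
```

>>> drive_tool(increments=[{"translation": [0,-0.1,2],"rot": [0,0,0],"gripper": 1.5},{"translation": [0,0,3],"rot": [0,0,0],"gripper": 1.5},{"translation": [0,0,2],"rot": [0,0,0],"gripper": 1.5},{"translation": [0,0,1.2],"rot": [0,0,0],"gripper": 1.5},{"translation": [0,0,0.6],"rot": [0,0,0],"gripper": 1.5},{"translation": [0,0,0],"rot": [0,0,0],"gripper": 1.5},{"translation": [0,0,0],"rot": [0,0,0],"gripper": 1.5},{"translation": [0,0,0],"rot": [0,0,0],"gripper": 1.5}])

```text
clock: 28.55
eef_pos: [0.413, -0.3371, 0.0132]
orientation: [-3.14, 0.002, 2.957]
ft_force: [0.4, -0.4, -0.2]
grip_width: 0.0255
gripper_force: 30.0
```

>>> drive_tool(increments=[{"translation": [0,0,0.3],"rot": [0,0,0],"gripper": 1.5},{"translation": [0,0,0.2],"rot": [0,0,0],"gripper": 1.5},{"translation": [0,0,0],"rot": [0,0,0],"gripper": 1.5},{"translation": [0,0,0],"rot": [0,0,0],"gripper": 1.5}])

```text
clock: 28.88
eef_pos: [0.4118, -0.3364, 0.0068]
orientation: [-3.141, 0.0, 2.957]
ft_force: [-0.2, 0.0, -0.3]
grip_width: 0.0255
gripper_force: 30.0
```

>>> drive_tool(increments=[{"translation": [0,0,0.1],"rot": [0,0,0],"gripper": 1.5},{"translation": [0,0,0],"rot": [0,0,0],"gripper": 4},{"translation": [0,0,0],"rot": [0,0,0],"gripper": 4},{"translation": [0,0,0],"rot": [0,0,0],"gripper": 4},{"translation": [0,0,0],"rot": [0,0,0],"gripper": 4},{"translation": [0,0,-1],"rot": [0,0,0],"gripper": 4},{"translation": [0,0,-3],"rot": [0,0,0],"gripper": 5},{"translation": [0,0,-4],"rot": [0,0,0],"gripper": 5},{"translation": [0,0,-4],"rot": [0,0,0],"gripper": 5},{"translation": [0,0,0],"rot": [0,0,0],"gripper": 5},{"translation": [0,0,0],"rot": [0,0,0],"gripper": 5}])

```text
clock: 29.8
eef_pos: [0.4138, -0.3382, 0.1303]
orientation: [-3.137, 0.007, 2.957]
ft_force: [0.0, 0.6, -0.5]
grip_width: 0.05
gripper_force: 0.0
```

```bash
python3 - <<'E'
from h import *
m,im,d=load('w5'); H,S,V=hsvm(im); k=np.zeros((420,560),bool); k[200:262,335:385]=1
red=((H<8)|(H>172))&(S>110)
g=(abs(H-75)<25)&(S>60)
blobs(m,im,d,k&red,-.01,.03,40); print(*rect(m,(k&red).astype(np.uint8),.012,40))
blobs(m,im,d,k&~g&(V>60),-.01,.03,40)
m,im,d=load('w4'); H,S,V=hsvm(im)
m0,i0,d0=load('top0'); H,S,V=hsvm(i0); red=((H<8)|(H>172))&(S>110); red[:165]=0
print(*rect(m0,red.astype(np.uint8),.012,30))
go(.676,.063,.12,172)
E
```

```text
px [365 241] c 677.0 60.6 size 31.9 26.2 ang -4.1 z95 0.014 mean [673.6  60.7]
{'px': (364, 240), 'c': array([673.8,  60.7]), 'wl': (29.5, 26.0), 'ang': -5.5}
px [362 232] c 661.8 62.8 size 65.4 27.4 ang -6.9 z95 0.0139 mean [664.8  61.8]
{'px': (241, 186), 'c': array([677.2,  61.8]), 'wl': (27.9, 27.0), 'ang': -0.3}
rot [-0.0048  0.0067 -0.0451] trans cm [-20.38  43.38   1.03] at [ 413.8 -338.2  130.3] yaw 169.42 F [ 0.   0.6 -0.5] w 50.0 gf 0.0 t 29.8 q6 -2.17
```

```bash
python3 - <<'E'
from h import *
go(.6745,.061,.05,174)
E
```

```text
rot [-0.0049  0.0066 -0.08  ] trans cm [-21.76  42.43   8.03] at [ 413.8 -338.2  130.3] yaw 169.42 F [ 0.   0.6 -0.5] w 50.0 gf 0.0 t 29.8 q6 -2.17
```

>>> drive_tool(increments=[{"translation": [0,0,0],"rot": [0,0,-0.08],"gripper": 5},{"translation": [-1.1,2.1,0],"rot": [0,0,0],"gripper": 5},{"translation": [-1.8,3.5,0],"rot": [0,0,0],"gripper": 5},{"translation": [-1.8,3.5,0],"rot": [0,0,0],"gripper": 5},{"translation": [-1.8,3.5,0],"rot": [0,0,0],"gripper": 5},{"translation": [-1.8,3.5,0],"rot": [0,0,0],"gripper": 5},{"translation": [-1.8,3.5,0],"rot": [0,0,0],"gripper": 5},{"translation": [-1.8,3.5,0],"rot": [0,0,0],"gripper": 5},{"translation": [-1.8,3.5,0],"rot": [0,0,0],"gripper": 5},{"translation": [-1.8,3.5,0],"rot": [0,0,0],"gripper": 5},{"translation": [-1.8,3.5,0],"rot": [0,0,0],"gripper": 5},{"translation": [-1.8,3.5,0],"rot": [0,0,0],"gripper": 5}])

```text
clock: 30.8
eef_pos: [0.6402, 0.0147, 0.1239]
orientation: [-3.141, -0.003, 3.037]
ft_force: [0.9, -1.3, -0.3]
grip_width: 0.0497
gripper_force: 0.0
```

>>> drive_tool(increments=[{"translation": [-1.8,3.5,0],"rot": [0,0,0],"gripper": 5},{"translation": [-0.8,1.8,1],"rot": [0,0,0],"gripper": 5},{"translation": [0,0,2],"rot": [0,0,0],"gripper": 5},{"translation": [0,0,2.5],"rot": [0,0,0],"gripper": 5},{"translation": [0,0,2.5],"rot": [0,0,0],"gripper": 5},{"translation": [0,0,0],"rot": [0,0,0],"gripper": 5},{"translation": [0,0,0],"rot": [0,0,0],"gripper": 5},{"translation": [0,0,0],"rot": [0,0,0],"gripper": 5}])

```text
clock: 31.47
eef_pos: [0.6722, 0.0626, 0.0462]
orientation: [3.142, 0.0, 3.037]
ft_force: [0.9, 0.0, 1.1]
grip_width: 0.0499
gripper_force: 0.0
```

```bash
python3 - <<'E'
from h import *
go(.6745,.061,.005,174)
E
```

```text
rot [ 0.      0.0001 -0.0003] trans cm [-0.25 -0.13  4.12] at [672.2  62.6  46.2] yaw 173.98 F [0.9 0.  1.1] w 49.9 gf 0.0 t 31.47 q6 -1.45
```

>>> drive_tool(increments=[{"translation": [-0.25,-0.15,2],"rot": [0,0,0],"gripper": 5},{"translation": [0,0,1],"rot": [0,0,0],"gripper": 5},{"translation": [0,0,0.7],"rot": [0,0,0],"gripper": 5},{"translation": [0,0,0.4],"rot": [0,0,0],"gripper": 5},{"translation": [0,0,0],"rot": [0,0,0],"gripper": 5},{"translation": [0,0,0],"rot": [0,0,0],"gripper": 5},{"translation": [0,0,0],"rot": [0,0,0],"gripper": 5}])

```text
clock: 32.05
eef_pos: [0.6749, 0.0609, 0.0056]
orientation: [3.141, 0.001, 3.037]
ft_force: [-1.0, 0.8, 0.8]
grip_width: 0.05
gripper_force: 0.0
```

>>> drive_tool(increments=[{"translation": [0,0,0],"rot": [0,0,0],"gripper": 1.5},{"translation": [0,0,0],"rot": [0,0,0],"gripper": 1.5},{"translation": [0,0,0],"rot": [0,0,0],"gripper": 1.5},{"translation": [0,0,0],"rot": [0,0,0],"gripper": 1.5},{"translation": [0,0,0],"rot": [0,0,0],"gripper": 1.5},{"translation": [0,0,0],"rot": [0,0,0],"gripper": 1.5},{"translation": [0,0,0],"rot": [0,0,0],"gripper": 1.5}])

```text
clock: 32.63
eef_pos: [0.6744, 0.0609, 0.0049]
orientation: [3.142, 0.0, 3.037]
ft_force: [0.4, -0.9, 1.1]
grip_width: 0.0257
gripper_force: 30.0
```

```bash
python3 - <<'E'
from h import *
go(*intray('b',-.071,0),.16,188.3)
E
```

```text
rot [ 0.000e+00  2.000e-04 -2.496e-01] trans cm [ 20.5   30.68 -15.51] at [674.4  60.9   4.9] yaw 174.0 F [ 0.4 -0.9  1.1] w 25.7 gf 30.0 t 32.63 q6 -1.46
```

>>> drive_tool(increments=[{"translation": [0,0,-0.5],"rot": [0,0,0],"gripper": 1.5},{"translation": [0,0,-2],"rot": [0,0,0],"gripper": 1.5},{"translation": [0,0,-3.5],"rot": [0,0,-0.085],"gripper": 1.5},{"translation": [0,0,-3.5],"rot": [0,0,-0.085],"gripper": 1.5},{"translation": [0,0,-3.5],"rot": [0,0,-0.08],"gripper": 1.5},{"translation": [0,0,-2.5],"rot": [0,0,0],"gripper": 1.5},{"translation": [1.2,1.7,0],"rot": [0,0,0],"gripper": 1.5},{"translation": [2,3,0],"rot": [0,0,0],"gripper": 1.5},{"translation": [2,3,0],"rot": [0,0,0],"gripper": 1.5},{"translation": [2,3,0],"rot": [0,0,0],"gripper": 1.5},{"translation": [2,3,0],"rot": [0,0,0],"gripper": 1.5},{"translation": [2,3,0],"rot": [0,0,0],"gripper": 1.5}])

```text
clock: 33.63
eef_pos: [0.538, 0.2108, 0.1599]
orientation: [3.141, 0.0, -2.997]
ft_force: [1.0, -0.1, 0.1]
grip_width: 0.0257
gripper_force: 30.0
```

>>> drive_tool(increments=[{"translation": [2,3,0],"rot": [0,0,0],"gripper": 1.5},{"translation": [2,3,0],"rot": [0,0,0],"gripper": 1.5},{"translation": [2,3,0],"rot": [0,0,0],"gripper": 1.5},{"translation": [2,3,0],"rot": [0,0,0],"gripper": 1.5},{"translation": [1.3,2,0],"rot": [0,0,0],"gripper": 1.5},{"translation": [0,0,0],"rot": [0,0,0],"gripper": 1.5},{"translation": [0,0,0],"rot": [0,0,0],"gripper": 1.5},{"translation": [0,0,0],"rot": [0,0,0],"gripper": 1.5}])

```text
clock: 34.3
eef_pos: [0.4274, 0.3347, 0.1599]
orientation: [-3.141, 0.001, -2.996]
ft_force: [-0.1, -0.2, -0.6]
grip_width: 0.0251
gripper_force: 30.0
```

```bash
python3 - <<'E'
from h import *
go(*intray('b',-.071,0),.006,188.3)
E
```

```text
rot [-0.0004  0.0005  0.0005] trans cm [1.000e-02 3.000e-02 1.539e+01] at [427.4 334.7 159.9] yaw -171.67 F [-0.1 -0.2 -0.6] w 25.1 gf 30.0 t 34.3 q6 -1.15
```

>>> drive_tool(increments=[{"translation": [0,0,2],"rot": [0,0,0],"gripper": 1.5},{"translation": [0,0,3],"rot": [0,0,0],"gripper": 1.5},{"translation": [0,0,3],"rot": [0,0,0],"gripper": 1.5},{"translation": [0,0,3],"rot": [0,0,0],"gripper": 1.5},{"translation": [0,0,2],"rot": [0,0,0],"gripper": 1.5},{"translation": [0,0,1.2],"rot": [0,0,0],"gripper": 1.5},{"translation": [0,0,0.5],"rot": [0,0,0],"gripper": 1.5},{"translation": [0,0,0],"rot": [0,0,0],"gripper": 1.5},{"translation": [0,0,0],"rot": [0,0,0],"gripper": 1.5},{"translation": [0,0,0],"rot": [0,0,0],"gripper": 1.5}])

```text
clock: 35.13
eef_pos: [0.4286, 0.3357, 0.0146]
orientation: [3.14, 0.003, -2.997]
ft_force: [-0.2, 1.0, 0.7]
grip_width: 0.0255
gripper_force: 30.0
```

>>> drive_tool(increments=[{"translation": [0,0,0.3],"rot": [0,0,0],"gripper": 1.5},{"translation": [0,0,0.3],"rot": [0,0,0],"gripper": 1.5},{"translation": [0,0,0],"rot": [0,0,0],"gripper": 1.5},{"translation": [0,0,0],"rot": [0,0,0],"gripper": 1.5}])

```text
clock: 35.47
eef_pos: [0.427, 0.3351, 0.0067]
orientation: [3.142, -0.0, -2.996]
ft_force: [-0.8, 0.8, -0.1]
grip_width: 0.0256
gripper_force: 30.0
```

Release, rise, back off to mid-cell, and check.

>>> drive_tool(increments=[{"translation": [0,0,0.1],"rot": [0,0,0],"gripper": 1.5},{"translation": [0,0,0],"rot": [0,0,0],"gripper": 4},{"translation": [0,0,0],"rot": [0,0,0],"gripper": 4},{"translation": [0,0,0],"rot": [0,0,0],"gripper": 4},{"translation": [0,0,0],"rot": [0,0,0],"gripper": 4},{"translation": [0,0,-1],"rot": [0,0,0],"gripper": 4},{"translation": [0,0,-3],"rot": [0,0,0],"gripper": 4},{"translation": [0,0,-4],"rot": [0,0,0],"gripper": 4},{"translation": [0,0,-4],"rot": [0,0,0],"gripper": 4},{"translation": [0,0,-4],"rot": [0,0,0],"gripper": 4},{"translation": [0,0,-4],"rot": [0,0,0],"gripper": 4}])

```text
clock: 36.38
eef_pos: [0.4267, 0.3348, 0.2084]
orientation: [3.141, 0.001, -2.996]
ft_force: [1.1, 0.8, -0.2]
grip_width: 0.0397
gripper_force: 0.0
```

>>> drive_tool(increments=[{"translation": [0,-4,0],"rot": [0,0,0],"gripper": 4},{"translation": [0,-4,0],"rot": [0,0,0],"gripper": 4},{"translation": [0,-4,0],"rot": [0,0,0],"gripper": 4},{"translation": [0,-4,0],"rot": [0,0,0],"gripper": 4},{"translation": [0,-4,0],"rot": [0,0,0],"gripper": 4},{"translation": [0,-4,0],"rot": [0,0,0],"gripper": 4},{"translation": [0,-4,0],"rot": [0,0,0],"gripper": 4},{"translation": [0,0,0],"rot": [0,0,0],"gripper": 4},{"translation": [0,0,0],"rot": [0,0,0],"gripper": 4}])

```text
clock: 37.13
eef_pos: [0.4678, 0.0563, 0.2064]
orientation: [3.141, 0.001, -3.001]
ft_force: [0.3, 0.3, -0.1]
grip_width: 0.0398
gripper_force: 0.0
```

```bash
python3 - <<'E'
from h import *
m,im,d=snap('top','t3'); go(.4,0,.2,188)
a=im[190:345,50:190]; b=im[190:345,365:495]
cv2.imwrite('pics/c3.png',cv2.resize(np.hstack([a,b]),None,fx=2.9,fy=2.9,interpolation=cv2.INTER_CUBIC)[:,:,::-1])
E
```

```text
rot [0.0005 0.0006 0.0035] trans cm [ 7.49 -4.76  0.62] at [467.6  57.6 206.2] yaw -171.8 F [-0.3  0.6 -0.4] w 40.3 gf 0.0 t 37.18 q6 -1.71
```

View pics/c3.png

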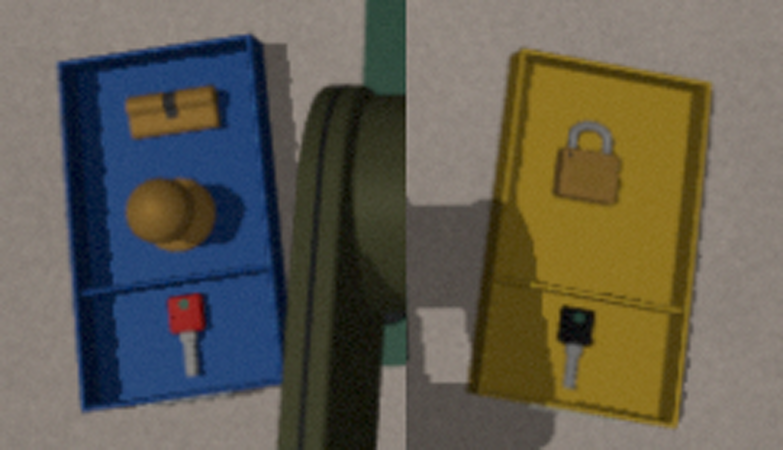

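Both trays are right. The blue tray has the cylinder at (172,110), the upright knob at (170,212) and the red key at (188,330). The yellow tray has the padlock at (588,170) and the black key at (573,345). All parts lie flat inside their bays.

```bash
python3 -c "
from h import *
print(r.job_done())"
```

```text
the job is handed in; nothing more can be done
None
```

Both jobs are made up and handed in at about 37 s on the robot's clock. The final top view showed all five parts in their bays, but handing in returned no verdict, and I didn't re-measure the silver cylinder, black padlock and brush at the end.

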